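# Put away the lathe centres and the finished finials

## Robot

A 7-joint arm with a two-finger parallel gripper is mounted at the origin on a cart in front of the work surface, level with it; the furniture and walls round the work are solid. World frame = base frame: x ahead of the robot, y to its left, z up, the work surface at z = 0. Lengths are in m, angles in degrees, forces in N, time in s.
With the tool pointing down it reaches from about 0.425 to 0.925 m from the base axis. Payload 6.8 kg.
Tool frame: the origin (TCP) lies at the very end of the fingers, on their centre line; the grasp point (between the pads) lies grasp_offset behind it (grasp_offset is the distance from the TCP to the grasp point, in m); z points along the fingers, y is the line along which they close (so a half turn about z gives the same grasp; the last joint's range is limited). The gripper opens to 85 mm and grips with 20 to 120 N. Pads are 22 mm wide; open, the fingers measure 114 mm over their backs; the gripper's body (76 mm by 85 mm) begins 54 mm behind the grasp point. The pads swing forward as they close: fully open they stand 13 mm farther back than shut.
Start: joints at [65.311, 27.33, 1.283, 89.118, -0.659, 63.558, -4.761], TCP at [0.214, -0.64, 0.231] pointing down, gripper open.
Joint ranges: [-169.35, 169.35], [-19.33, 120.38], [-80.79, 83.38], [13.8, 139.57], [-78.32, 258.32], [9.67, 109.79], [-169.56, 169.56]. Speed limits (degrees/s): [136.94, 136.94, 180, 180, 180, 180, 180].

## Interface

Orientations are given as [roll, pitch, yaw] about the fixed x, y, z axes, in that order (R = Rz(yaw) Ry(pitch) Rx(roll)).
In Python, from rig import sense, camera, camera_params, hand_in, regions_of, landmark_of, grasp_offset gives the robot as it stands.
- The arm moves only by the tool carry_out, never from a script. Its argument "steps" is a list of rows, each an object of numbers: "tx", "ty", "tz": the shift along the tool's x, y, z in m; "roll": the turn about the tool's z in degrees; "jaw": the opening, from -1 (shut) to 1 (fully open). A call has 1 to 12 rows; each row shifts and turns the commanded pose from where the row before left it, along the tool's axes as they then stand; what a row does not reach is not made up. A row lasts 1/10 s, in which the tool goes at most 50 mm and 8.59 degrees, less where a joint would pass 70% of its speed; a pose out of reach is approached as far as the arm can. A call with a gripper value outside its range is refused whole. The fingers move at their own pace and stop on an object; the grip force is fixed at half the most. Time passes only in rows, so rows that do not move let the fingers close. It gives the time, the measured TCP pose, the force, the opening and the grip force at its end, in the units of the state.
- sense(): the state, without advancing time (a new reading comes with each control period).
- camera(name): name is "side" or "top"; returns the picture (400x640x3 uint8, blue, green, red); there is no depth.
- camera_params(name): a dict with "fx", "fy", "cx", "cy" (pixels), "k1" (the pictures are not rectified: a ray, as slopes to the right and down, at radius r is drawn at 1 + k1 r^2 times it, then the intrinsics apply), "world_from_camera" (4x4, takes a point from camera to world coordinates). Camera axes: x right, y down, z forward; pixel columns grow to the right and rows downward; lengths in m; the calibration is good to about 2 mm. A picture is of the moment at which its call begins. camera_params takes no time and is no camera call.
- hand_in(): hands the job in; it is judged then, once.
Trained networks look in the newest picture that a camera, given by its name, has taken for a name from the list of things; names that differ only in an ending like _2 or _b are one class to them, and where a whole thing is asked for, a point or a joint stands for the part that bears it (a point fixed in the world has none). Each returns a list of dicts, best first, with "score" (0 to 1); they miss things now and then, are a little off and sometimes report something else, mostly with a low value. They report only what shows in the picture. A call takes as long as a camera call. They do not tell look-alikes from the thing itself.
- regions_of(camera, name): "mask" (400x640 bool, what is visible of it) and "extent" ([centre column, centre row, width, height] in pixels, round what is visible of it).
- landmark_of(camera, name): "location" ([column, row] in pixels: a listed point, or the origin of a listed thing).
The state is a dict: "time_s": time; "joints": joint angles; "joint_vel": joint speeds; "tau": joint torques, N m; "ee_pos": TCP position; "orientation": TCP orientation; "contact_force": force on the tool from outside, world axes, zero at the start; "wrist_torque": the same for the moment, N m; "width": finger opening in m; "finger_force": force on a finger pad.
Only numpy, scipy, OpenCV 4.12 (cv2) and the standard library are available. Lean on these libraries where they do the work, as an engineer would, in place of code of your own. Each camera call takes 0.05 s, during which the arm holds its last target. There are 200 camera calls.

## Task

Clear up after turning: lay the two steel lathe centres in the two-trough board, the slim four-spur drive centre in the narrow trough and the thick-headed pointed live centre in the wide trough, each down in its trough and centred along it, either way round. Stand both turned wooden finials upright in the plain open tray. Leave the tape measure and the chuck key where they are.

Things in the scene. Friction and masses are not known exactly. Their poses are not given: they have to be found in the camera images.
- live_mid (a point): Loose steel live centre, mm; 122 long: cone point, thick head (37 dia), thinner tapered shank; 260 g, lying. Point: mid-length on its axis, 16 above what it lies on; x runs along it, shank to head. Cylindrical head spans x +8 to +37: grip there across, e.g. x +22. Axis rises 0.17 rad towards the head (head axis 19 above the surface). May have rolled about x.
- drive_mid (a point): Loose dark steel drive centre, mm; 100 long: head 25 dia with four spurs, thinner tapered shank; 200 g, lying. Point: mid-length on its axis, 11 above what it lies on; x runs along it, shank to head. Cylindrical head spans x +16 to +40: grip there across, e.g. x +28. Axis rises 0.1 rad towards the head (head axis 13 above the surface). May have rolled about x.
- finial_1: Loose turned dark-wood finial standing upright on its flat round base, pointed at the top: sizes in mm: 102 high, 51 across the base, tapering to 46 across at 48 above the bottom; 90 g. Origin: centre of its underside, z up. Grip it by the lower half, 25 to 45 above its underside. Both finials are alike.
- finial_2: Loose turned dark-wood finial standing upright on its flat round base, pointed at the top: sizes in mm: 102 high, 51 across the base, tapering to 46 across at 48 above the bottom; 90 g. Origin: centre of its underside, z up. Grip it by the lower half, 25 to 45 above its underside. Both finials are alike.
- centre_board: Fixed brown wooden board, 112 (x) by 120 (y), 12 high (mm), with two cork-floored troughs along x, open at both ends, floors 6 above the bench. Origin: centre of its underside. Wide trough, on the left (live centre overhangs): centre x 0, y +26, 54 wide. Narrow trough (drive centre): centre x 0, y -32, 42 wide. Ridge between 10 wide; fingertips 13 or more above the bench clear ridge and rims.
- turnings_tray: Fixed plain open tray of brown wood, 130 (x) by 96 (y) mm outside, walls 6 thick and 18 high, inner floor 118 by 84, 6 above the bench. Origin: centre of its underside, x along its length. The two finials stand in it one behind the other along x, for example at x = +29 and x = -29, y = 0.
- tape_measure: Bystander, loose: yellow tape measure, 36 x 74 x 66 mm high, standing to the right of the trays. Origin: centre of its underside. Not to be disturbed.
- chuck_key: Bystander, loose: steel T-shaped chuck key, 87 x 70 x 11 mm, lying behind the trays. Origin: its middle, underside. Not to be disturbed.
Not all that is in view belongs to the job. Leave any green look-alike of the finial_2 alone.

How it is judged (in metres and radians):
At the end, for the whole second after the job is handed in: Live centre down in the wide trough, drive centre in the narrow one: mid-point within 14 mm along, 11 mm across of the trough's centre, aligned within 0.25 rad. Both finials on the plain tray's floor, upright within 0.12 rad, within 36 mm along, 23 mm across of its centre. All at rest (x of live_mid in the frame of centre_board between -0.014 and 0.014 m and y of live_mid in the frame of centre_board between 0.015 and 0.037 m and z of live_mid in the frame of centre_board below 0.025 m and angle between the x axis of each of live_mid, drive_mid and the x axis of centre_board, either way round below 0.25 rad and x of drive_mid in the frame of centre_board between -0.014 and 0.014 m and y of drive_mid in the frame of centre_board between -0.043 and -0.021 m and z of drive_mid in the frame of centre_board below 0.0195 m and x of finial_1 in the frame of turnings_tray between -0.036 and 0.036 m and y of finial_1 in the frame of turnings_tray between -0.023 and 0.023 m and z of each of finial_1, finial_2 in the frame of turnings_tray below 0.012 m and angle between each of finial_1, finial_2's own z axis and vertical below 0.12 rad and x of finial_2 in the frame of turnings_tray between -0.036 and 0.036 m and y of finial_2 in the frame of turnings_tray between -0.023 and 0.023 m and linear speed of each of live_centre, drive_centre, finial_1, finial_2 below 0.02 m/s); the robot touches nothing.
It fails at once if the tape measure is shifted more than 30 mm (distance of tape_measure from where it was at the start of the episode above 0.03 m).
It fails at once if the chuck key is shifted more than 30 mm (distance of chuck_key from where it was at the start of the episode above 0.03 m).
It also fails if it takes over 106 s, if anything falls off the work surface, if the arm or the gripper's body presses on something with over 40 N, if the wrist force passes 120 N, or if a joint passes its speed limit or range.

## Working session

There is one attempt and no reset: what is moved stays moved. The work goes in short steps, Python scripts to look and compute and a tool call to move; the robot and the scene stay as the last step left them, time stands still between calls to the robot, and variables do not carry over. Pictures are saved under pics/ and viewed, at most 14 in all, crops included, and the job is handed in when it is done.

Besides the shell and the picture viewer there is one more tool, called after "Request:" as a command line: name --argument value ..., lists and objects as JSON in quotes. carry_out: Moves the arm, as the interface text tells. Its arguments: {"type":"object","properties":{"steps":{"type":"array","items":{"type":"object","properties":{"tx":{"type":"number"},"ty":{"type":"number"},"tz":{"type":"number"},"roll":{"type":"number"},"jaw":{"type":"number"}}}}},"required":["steps"]}

```bash
mkdir -p pics; ls; cat > h.py <<'E'
import numpy as np, cv2
from rig import *
def ray(cam,px):
    p=camera_params(cam); u=np.array([(px[0]-p["cx"])/p["fx"],(px[1]-p["cy"])/p["fy"]])
    s=u.copy()
    for _ in range(20): s=u/(1+p["k1"]*(s@s))
    T=np.array(p["world_from_camera"]); return T[:3,3],T[:3,:3]@np.array([s[0],s[1],1])
def atz(cam,px,z):
    o,d=ray(cam,px); return o+d*(z-o[2])/d[2]
def tri(a,b):
    (o1,d1),(o2,d2)=ray("side",a),ray("top",b); d1=d1/np.linalg.norm(d1); d2=d2/np.linalg.norm(d2)
    t=np.linalg.lstsq(np.c_[d1,-d2],o2-o1,rcond=None)[0]; p,q=o1+t[0]*d1,o2+t[1]*d2
    return (p+q)/2,np.linalg.norm(p-q)
E
python3 - <<'E'
from h import *
np.set_printoptions(precision=4,suppress=True)
print(grasp_offset, sense())
for c in("side","top"):
    cv2.imwrite(f"pics/{c}0.png",camera(c)); p=camera_params(c); print(c,p["fx"],p["k1"],np.array(p["world_from_camera"]))
    for n in["live_mid","drive_mid","finial_1","centre_board","turnings_tray","tape_measure","chuck_key"]:
        print(c,n,[(np.round(r["location"],1),round(r["score"],2)) for r in landmark_of(c,n)],[(np.round(r["extent"]),round(r["score"],2)) for r in regions_of(c,n)])
E
```

```text
pics
0.0187 {'time_s': 0.0, 'joints': array([65.3112, 27.3741,  1.2783, 89.1789, -0.657 , 63.5581, -4.7627]), 'joint_vel': array([ 0.0417, -0.0497, -0.049 ,  0.0294, -0.0073,  0.0103,  0.0782]), 'tau': array([  0.0004, -59.6439,   1.6085, -28.1186,   0.0125,   0.0095,
        -0.    ]), 'ee_pos': array([ 0.2139, -0.6396,  0.2303]), 'orientation': array([-179.8966,    0.0086,   18.4972]), 'contact_force': array([ 0.6425, -0.5738,  0.2268]), 'wrist_torque': array([-0.0117,  0.0276, -0.0267]), 'finger_force': 0.0, 'width': 0.08559053589668854}
side 432.32380309396734 0.004813341189561405 [[-0.6317 -0.5088  0.5848 -0.2031]
 [-0.7752  0.409  -0.4815  0.6272]
 [ 0.0058 -0.7575 -0.6528  0.8181]
 [ 0.      0.      0.      1.    ]]
side live_mid [(array([272.5, 242.7]), 0.95), (array([311.7, 216.1]), 0.43)] [(array([273., 247.,  40.,  20.]), 0.65)]
side drive_mid [(array([226.6, 254.9]), 0.54)] [(array([228., 257.,  36.,  22.]), 0.58), (array([274., 251.,  40.,  22.]), 0.41)]
side finial_1 [(array([252.7, 275.6]), 0.85), (array([286.3, 276.3]), 0.57)] [(array([421., 206.,  19.,  37.]), 0.82),
[... 862 characters left out ...]
0.72)]
top finial_1 [(array([229.7, 252.1]), 0.98), (array([422.3, 276. ]), 0.88), (array([309., 197.]), 0.71), (array([201.6, 226.3]), 0.64)] [(array([229., 251.,  31.,  22.]), 0.69), (array([426., 279.,  32.,  30.]), 0.64), (array([200., 225.,  28.,  26.]), 0.61)]
top centre_board [(array([307. , 194.3]), 0.92)] [(array([308., 195.,  58.,  50.]), 0.72)]
top turnings_tray [(array([371.1, 216.9]), 0.93)] [(array([369., 215.,  44.,  60.]), 0.71)]
top tape_measure [(array([429.6, 228. ]), 0.62)] [(array([430., 230.,  39.,  26.]), 0.89)]
top chuck_key [(array([285.9, 125.4]), 0.54), (array([240.9, 209.1]), 0.42)] [(array([290., 124.,  30.,  42.]), 0.51), (array([241., 207.,  51.,  17.]), 0.43)]
```

```bash
python3 - <<'E'
import cv2
t=cv2.imread("pics/top0.png")[90:310,160:460]; s=cv2.imread("pics/side0.png")[160:310,190:460]
cv2.imwrite("pics/top0c.png",cv2.resize(t,None,fx=2.65,fy=2.65,interpolation=cv2.INTER_CUBIC))
cv2.imwrite("pics/side0c.png",cv2.resize(s,None,fx=2.9,fy=2.9,interpolation=cv2.INTER_CUBIC))
E
```

```text
(no output)
```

View pics/top0c.png

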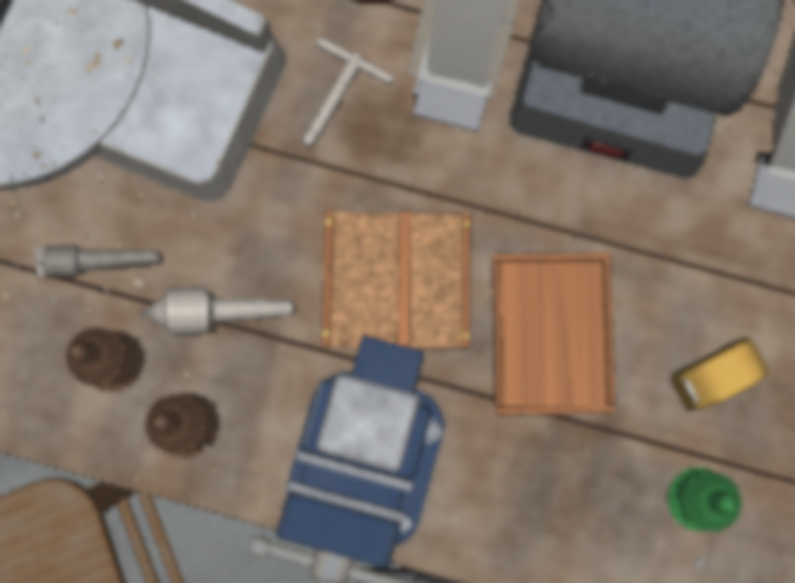

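View pics/side0c.png

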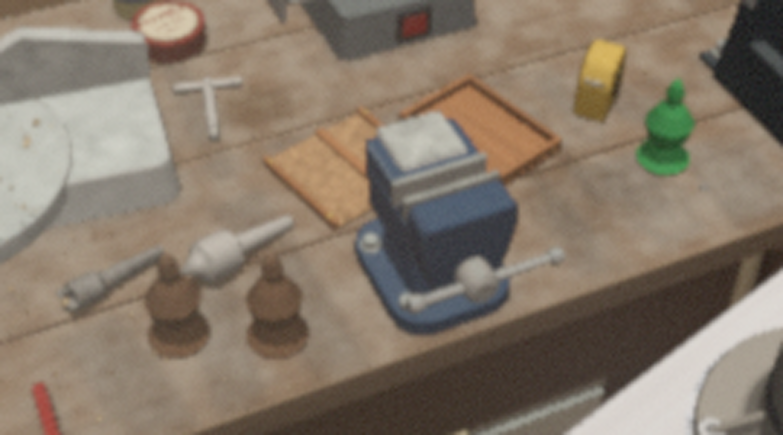

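The top view (crop/2.65 + (160,90)) shows the slim drive centre at px (197,188), the thick live centre at (242,207), dark finials at (200,225) and (229,250), and a green look-alike at (425,279) to leave alone. It also shows the board at (310,195), the tray at (368,216), and a blue vise in front of the board. In the side view the left finial is the farther one in the top view.

```bash
python3 - <<'E'
from h import *
np.set_printoptions(precision=4,suppress=True)
T=lambda x,y:(160+x/2.65,90+y/2.65); S=lambda x,y:(190+x/2.9,160+y/2.9)
print("tipA",tri(S(167,258),T(85,353)),"tipB",tri(S(270,258),T(168,420)))
print("bases A",atz("side",S(178,342),0),"B",atz("side",S(276,342),0))
print("lm A",tri((252.7,275.6),(201.6,226.3)),"B",tri((286.3,276.3),(229.7,252.1)))
print("live",tri((272.5,242.7),(243.2,210.1)),"drive",tri((226.6,254.9),(195.2,185.3)))
print("live point,shank",tri(S(188,270),T(150,312)),tri(S(290,220),T(293,308)))
print("drive head,shank",tri(S(68,302),T(40,262)),tri(S(157,256),T(159,257)))
for n,z,cs in(("board",.012,[(325,212),(470,212),(470,347),(325,345)]),("tray",.018,[(493,255),(610,255),(613,411),(496,411)])):
    P=np.array([atz("top",T(*c),z) for c in cs]); print(n,P.mean(0)); print(P)
print("board lm",tri((309.6,214.9),(307,194.3)),atz("top",(307,194.3),0),"tray lm",tri((354.3,207.1),(371.1,216.9)),atz("top",(371.1,216.9),0))
print("vise top corners",[tri(S(*a),T(*b))[0] for a,b in(((370,140),(333,377)),((455,112),(418,392)),((397,202),(300,458)),((486,158),(412,488)))])
print("vise back",tri(S(368,150),T(362,338))[0],"handle",tri(S(478,278),T(330,562))[0])
for n in("live_mid","drive_mid","finial_1"):
    m=regions_of("top",n) if False else None
camera("top")
for n in("live_mid","drive_mid","centre_board","turnings_tray"):
    r=regions_of("top",n)[0]; ys,xs=np.nonzero(r["mask"]); z={"l":.016,"d":.012,"c":.01,"t":.012}[n[0]]
    P=np.array([atz("top",(x,y),z)[:2] for x,y in zip(xs,ys)]); c,(w,h),a=cv2.minAreaRect((P*1000).astype(np.float32)); print(n,"rect",c,w,h,a,"mean",P.mean(0))
    w,v=np.linalg.eigh(np.cov(P.T)); print("  axis",np.degrees(np.arctan2(v[1,1],v[0,1])))
E
```

```text
tipA (array([0.415 , 0.3318, 0.0884]), np.float64(0.0031658020008525703)) tipB (array([0.3661, 0.2686, 0.0869]), np.float64(0.002384814393643258))
bases A [0.4064 0.3393 0.    ] B [0.3559 0.2768 0.    ]
lm A (array([ 0.4128,  0.3342, -0.0008]), np.float64(0.0043137332324797405)) B (array([ 0.3589,  0.2724, -0.    ]), np.float64(0.0016565783345039275))
live (array([0.4495, 0.2449, 0.0224]), np.float64(0.004467964772346646)) drive (array([0.5022, 0.3512, 0.0065]), np.float64(0.0013631096945774712))
live point,shank (array([0.452 , 0.2994, 0.0205]), np.float64(0.0018517120964255665)) (array([0.4591, 0.1876, 0.0028]), np.float64(0.00025659504524822306))
drive head,shank (array([0.4929, 0.3925, 0.0106]), np.float64(0.0022348970810593246)) (array([ 0.5017,  0.3008, -0.0038]), np.float64(0.0011863824514289744))
board [0.4833 0.1022 0.012 ]
[[0.5377 0.1624 0.012 ]
 [0.5391 0.0435 0.012 ]
 [0.4279 0.0428 0.012 ]
 [0.4283 0.16   0.012 ]]
tray [ 0.44   -0.0238  0.018 ]
[[ 0.5026  0.0248  0.018 ]
 [ 0.5037 -0.0704  0.018 ]
 [ 0.3774 -0.0716  0.018 ]
 [ 0.3764  0.0219  0.018 ]]
board lm (array([0
[... 333 characters left out ...]
4])]
vise back [0.4271 0.1253 0.076 ] handle [0.2611 0.1465 0.0696]
live_mid rect (455.32135009765625, 249.18927001953125) 34.44200134277344 119.47770690917969 0.6501961350440979 mean [0.4558 0.257 ]
  axis 93.35886201887332
drive_mid rect (495.9042663574219, 349.4511413574219) 21.828475952148438 92.6582260131836 0.6820507645606995 mean [0.4965 0.3564]
  axis 93.65616286390707
centre_board rect (483.50762939453125, 104.04544067382812) 119.93827819824219 111.3884048461914 89.94456481933594 mean [0.4845 0.1041]
  axis 84.54126570618878
turnings_tray rect (440.8193359375, -24.4005126953125) 132.04197692871094 99.62398529052734 1.2810906171798706 mean [ 0.4402 -0.0238]
  axis -179.18805893174067
```

View pics/side0.png

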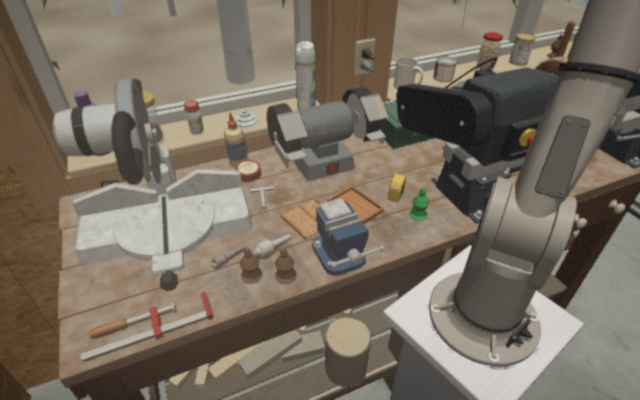

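View pics/top0.png

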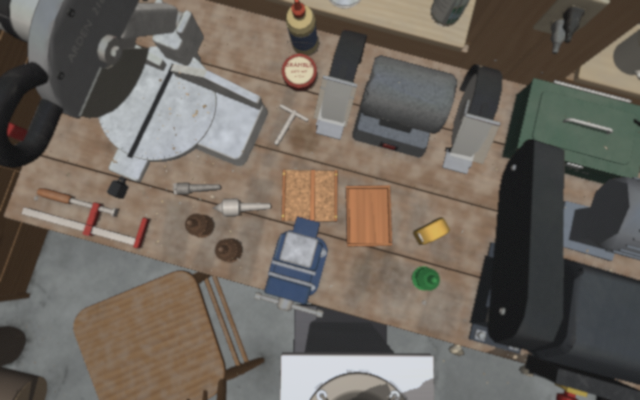

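Request:
carry_out --steps '[{"tz":-0.035,"roll":-8.3},{"tz":-0.035,"roll":-8.3},{"roll":-8.4},{"roll":-8.3},{"roll":-8.3},{"roll":-8.4},{"roll":-8.3},{"roll":-8.3},{"roll":-8.4}]'

```text
schema error: expected keys tx, ty, tz, roll, jaw
```

The pictures show a big black machine between the start pose and the work (top px ~(530,240), side px ~(480,110)). I'll measure its height before travelling over it. All five keys are needed in each row.

```bash
python3 - <<'E'
from h import *
np.set_printoptions(precision=3,suppress=True)
for s,t in(((425,80),(545,143)),((400,92),(520,160)),((487,104),(510,335)),((400,88),(525,150)),((490,150),(495,340))): print(s,t,tri(s,t))
for z in(0.2,.25,.3,.35,.4): print(z,atz("top",(500,335),z),atz("top",(535,142),z),atz("top",(560,340),z), "side top edge",atz("side",(545,70),z))
print("saw/grinder tops", tri((352,92),(485,75)),tri((310,105),(410,60)))
E
python3 - <<'E'
import cv2
i=cv2.imread("pics/side0.png")[60:230,380:640]; cv2.imwrite("pics/s1.png",cv2.resize(i,None,fx=3,fy=3,interpolation=cv2.INTER_CUBIC))
E
```

```text
(425, 80) (545, 143) (array([ 0.511, -0.296,  0.275]), np.float64(0.059176735546372504))
(400, 92) (520, 160) (array([ 0.51 , -0.242,  0.256]), np.float64(0.0026252529478026504))
(487, 104) (510, 335) (array([ 0.238, -0.186,  0.35 ]), np.float64(0.030676407632808052))
(400, 88) (525, 150) (array([ 0.524, -0.252,  0.26 ]), np.float64(0.0034989106314744656))
(490, 150) (495, 340) (array([ 0.211, -0.211,  0.232]), np.float64(0.029569339089797024))
0.2 [ 0.225 -0.222  0.2  ] [ 0.555 -0.297  0.2  ] [ 0.218 -0.321  0.2  ] side top edge [ 0.388 -0.823  0.2  ]
0.25 [ 0.233 -0.202  0.25 ] [ 0.541 -0.272  0.25 ] [ 0.227 -0.294  0.25 ] side top edge [ 0.34  -0.705  0.25 ]
0.3 [ 0.241 -0.182  0.3  ] [ 0.528 -0.247  0.3  ] [ 0.235 -0.268  0.3  ] side top edge [ 0.292 -0.588  0.3  ]
0.35 [ 0.25  -0.162  0.35 ] [ 0.514 -0.222  0.35 ] [ 0.244 -0.241  0.35 ] side top edge [ 0.244 -0.471  0.35 ]
0.4 [ 0.258 -0.141  0.4  ] [ 0.5   -0.197  0.4  ] [ 0.253 -0.214  0.4  ] side top edge [ 0.197 -0.354  0.4  ]
saw/grinder tops (array([ 0.678, -0.215,  0.198]), np.float64(0.0020244594559057673)) (array([ 0.713, -0.082,  0.184]), np.float64(0.002605307605145771))
```

View pics/s1.png

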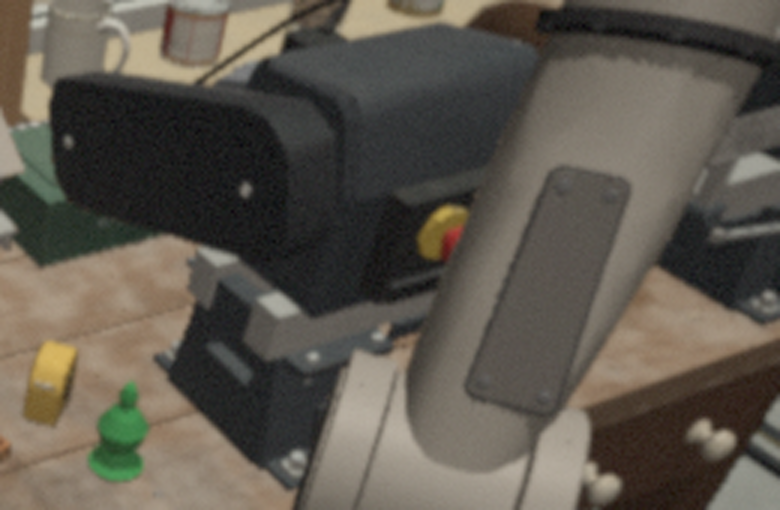

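A wood lathe with its headstock reaches about z 0.26–0.35, so I'll cross at z≈0.45.

Request:
carry_out --steps '[{"tx":0,"ty":0,"tz":-0.045,"roll":-8.3,"jaw":1},{"tx":0,"ty":0,"tz":-0.045,"roll":-8.3,"jaw":1},{"tx":0,"ty":0,"tz":-0.045,"roll":-8.4,"jaw":1},{"tx":0,"ty":0,"tz":-0.045,"roll":-8.3,"jaw":1},{"tx":0,"ty":0,"tz":-0.04,"roll":-8.3,"jaw":1},{"tx":0,"ty":0,"tz":0,"roll":-8.4,"jaw":1},{"tx":0,"ty":0,"tz":0,"roll":-8.3,"jaw":1},{"tx":0,"ty":0,"tz":0,"roll":-8.3,"jaw":1},{"tx":0,"ty":0,"tz":0,"roll":-8.4,"jaw":1}]'

```text
time_s: 2.65
ee_pos: [0.2141, -0.6401, 0.4514]
orientation: [-180.0, 0.0, 93.8]
contact_force: [-0.2, -0.4, 0.3]
width: 0.0853
finger_force: 0.0
```

```bash
cat >> h.py <<'E'
def go(p,yaw=None):
    "print tool-frame shift to world p, roll needed to yaw (shift given in the axes of the goal yaw)"
    s=sense(); y0=s["orientation"][2]; yaw=y0 if yaw is None else yaw; a=np.radians(yaw)
    d=np.array(p)-s["ee_pos"]; tx=d[0]*np.cos(a)+d[1]*np.sin(a); ty=d[0]*np.sin(a)-d[1]*np.cos(a)
    print("roll %.1f tx %.4f ty %.4f tz %.4f rows %.1f"%((y0-yaw+180)%360-180,tx,ty,-d[2],np.linalg.norm(d)/.05),"pos",s["ee_pos"].round(4),"yaw %.1f"%y0,"J",s["joints"].round(0))
E
python3 - <<'E'
from h import *
go([0.52,-0.25,0.45],93.5)
E
```

```text
roll 0.3 tx 0.3707 ty 0.3292 tz 0.0014 rows 9.9 pos [ 0.2141 -0.6401  0.4514] yaw 93.8 J [ 74.  22. -11.  69.   4.  89.  67.]
```

Request:
carry_out --steps '[{"tx":0.034,"ty":0.03,"tz":0,"roll":0,"jaw":1},{"tx":0.034,"ty":0.03,"tz":0,"roll":0,"jaw":1},{"tx":0.034,"ty":0.03,"tz":0,"roll":0,"jaw":1},{"tx":0.034,"ty":0.03,"tz":0,"roll":0,"jaw":1},{"tx":0.034,"ty":0.03,"tz":0,"roll":0,"jaw":1},{"tx":0.034,"ty":0.03,"tz":0,"roll":0,"jaw":1},{"tx":0.034,"ty":0.03,"tz":0,"roll":0,"jaw":1},{"tx":0.034,"ty":0.03,"tz":0,"roll":0,"jaw":1},{"tx":0.034,"ty":0.03,"tz":0,"roll":0,"jaw":1},{"tx":0.034,"ty":0.03,"tz":0,"roll":0,"jaw":1},{"tx":0.034,"ty":0.03,"tz":0,"roll":0,"jaw":1}]'

```text
time_s: 3.75
ee_pos: [0.5215, -0.2452, 0.4516]
orientation: [180.0, 0.0, 93.5]
contact_force: [0.9, -1.1, 0.2]
width: 0.0855
finger_force: 0.0
```

```bash
python3 - <<'E'
from h import *
go([0.454,0.268,0.30],93.5)
E
```

```text
roll -0.0 tx 0.5164 ty -0.0360 tz 0.1516 rows 10.8 pos [ 0.5215 -0.2452  0.4516] yaw 93.5 J [ 41.  13. -27.  83.   6.  86.  17.]
```

Request:
carry_out --steps '[{"tx":0.043,"ty":-0.003,"tz":0,"roll":0,"jaw":0.5},{"tx":0.043,"ty":-0.003,"tz":0,"roll":0,"jaw":0.5},{"tx":0.043,"ty":-0.003,"tz":0,"roll":0,"jaw":0.5},{"tx":0.043,"ty":-0.003,"tz":0.015,"roll":0,"jaw":0.5},{"tx":0.043,"ty":-0.003,"tz":0.015,"roll":0,"jaw":0.5},{"tx":0.043,"ty":-0.003,"tz":0.015,"roll":0,"jaw":0.5},{"tx":0.043,"ty":-0.003,"tz":0.015,"roll":0,"jaw":0.5},{"tx":0.043,"ty":-0.003,"tz":0.02,"roll":0,"jaw":0.5},{"tx":0.043,"ty":-0.003,"tz":0.02,"roll":0,"jaw":0.5},{"tx":0.043,"ty":-0.003,"tz":0.02,"roll":0,"jaw":0.5},{"tx":0.043,"ty":-0.003,"tz":0.02,"roll":0,"jaw":0.5},{"tx":0.043,"ty":-0.003,"tz":0.012,"roll":0,"jaw":0.5}]'

```text
time_s: 4.95
ee_pos: [0.4526, 0.2671, 0.298]
orientation: [-180.0, 0.1, 93.5]
contact_force: [0.7, 0.2, 0.6]
width: 0.0639
finger_force: 0.0
```

```bash
python3 - <<'E'
from h import *
go([0.454,0.268,0.006],93.5); print(sense()["width"])
E
```

```text
roll -0.0 tx 0.0008 ty 0.0015 tz 0.2920 rows 5.8 pos [0.4526 0.2671 0.298 ] yaw 93.5 J [  3.  15. -48. 102.  12.  68. -45.]
0.06392018556868158
```

Request:
carry_out --steps '[{"tx":0.001,"ty":0.0015,"tz":0.045,"roll":0,"jaw":0.5},{"tx":0,"ty":0,"tz":0.045,"roll":0,"jaw":0.5},{"tx":0,"ty":0,"tz":0.045,"roll":0,"jaw":0.5},{"tx":0,"ty":0,"tz":0.045,"roll":0,"jaw":0.5},{"tx":0,"ty":0,"tz":0.03,"roll":0,"jaw":0.5},{"tx":0,"ty":0,"tz":0.015,"roll":0,"jaw":0.5},{"tx":0,"ty":0,"tz":0,"roll":0,"jaw":0.5}]'

```text
time_s: 5.65
ee_pos: [0.454, 0.2666, 0.0729]
orientation: [-179.8, 0.1, 93.5]
contact_force: [-0.6, 1.2, -0.3]
width: 0.0641
finger_force: 0.0
```

```bash
python3 - <<'E'
from h import *
go([0.454,0.268,0.006],93.5)
for c,b in(("top",(180,290,170,270)),("side",(200,340,170,290))): 
    i=camera(c)[b[2]:b[3],b[0]:b[1]]; cv2.imwrite(f"pics/{c}1.png",cv2.resize(i,(b[1]*3-b[0]*3,360),interpolation=cv2.INTER_CUBIC))
a,b=[cv2.resize(cv2.imread(f"pics/{c}1.png"),(390,340)) for c in("top","side")]; cv2.imwrite("pics/both1.png",np.hstack([a,b]))
E
```

```text
roll 0.0 tx 0.0014 ty 0.0001 tz 0.0669 rows 1.3 pos [0.454  0.2666 0.0729] yaw 93.5 J [ -6.  31. -40. 115.  29.  44. -59.]
```

View pics/both1.png

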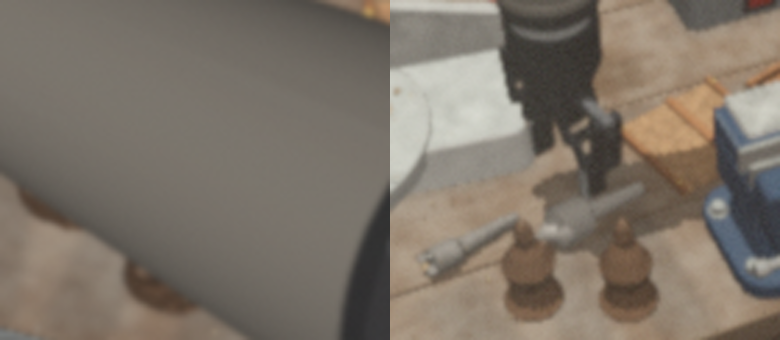

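The top view is blocked by the arm. The side view shows the fingers above the live centre's head, at about (590,190) in the pasted picture, with the path down clear. Descending.

Request:
carry_out --steps '[{"tx":0.001,"ty":0,"tz":0.025,"roll":0,"jaw":0.5},{"tx":0,"ty":0,"tz":0.022,"roll":0,"jaw":0.5},{"tx":0,"ty":0,"tz":0.014,"roll":0,"jaw":0.5},{"tx":0,"ty":0,"tz":0.006,"roll":0,"jaw":0.5},{"tx":0,"ty":0,"tz":0,"roll":0,"jaw":0.5},{"tx":0,"ty":0,"tz":0,"roll":0,"jaw":-0.5},{"tx":0,"ty":0,"tz":0,"roll":0,"jaw":-0.5},{"tx":0,"ty":0,"tz":0,"roll":0,"jaw":-0.5},{"tx":0,"ty":0,"tz":0,"roll":0,"jaw":-0.5},{"tx":0,"ty":0,"tz":0,"roll":0,"jaw":-0.5}]'

```text
time_s: 6.75
ee_pos: [0.4555, 0.2688, 0.0085]
orientation: [179.9, -0.0, 93.5]
contact_force: [-0.7, -1.1, 5.3]
width: 0.0352
finger_force: 59.1
```

Request:
carry_out --steps '[{"tx":0,"ty":0,"tz":-0.02,"roll":0,"jaw":-0.5},{"tx":0,"ty":0,"tz":-0.04,"roll":0,"jaw":-0.5},{"tx":0,"ty":0,"tz":-0.045,"roll":0,"jaw":-0.5},{"tx":0,"ty":0,"tz":-0.045,"roll":0,"jaw":-0.5},{"tx":0,"ty":0,"tz":-0.045,"roll":0,"jaw":-0.5},{"tx":0,"ty":0,"tz":-0.03,"roll":0,"jaw":-0.5},{"tx":0,"ty":0,"tz":0,"roll":8,"jaw":-0.5},{"tx":0,"ty":0,"tz":0,"roll":8.5,"jaw":-0.5},{"tx":0,"ty":0,"tz":0,"roll":8.5,"jaw":-0.5},{"tx":0,"ty":0,"tz":0,"roll":8.5,"jaw":-0.5},{"tx":0,"ty":0,"tz":0,"roll":8.5,"jaw":-0.5},{"tx":0,"ty":0,"tz":0,"roll":8.5,"jaw":-0.5}]'

```text
time_s: 7.95
ee_pos: [0.4542, 0.2679, 0.2323]
orientation: [180.0, 0.0, 42.7]
contact_force: [-0.0, -0.8, -2.9]
width: 0.0348
finger_force: 61.2
```

Request:
carry_out --steps '[{"tx":0,"ty":0,"tz":0,"roll":8.5,"jaw":-0.5},{"tx":0,"ty":0,"tz":0,"roll":8.5,"jaw":-0.5},{"tx":0,"ty":0,"tz":0,"roll":8.5,"jaw":-0.5},{"tx":0,"ty":0,"tz":0,"roll":8.5,"jaw":-0.5},{"tx":0,"ty":0,"tz":0,"roll":8.5,"jaw":-0.5},{"tx":0,"ty":0,"tz":0,"roll":0,"jaw":-0.5}]'

```text
time_s: 8.55
ee_pos: [0.4542, 0.268, 0.2323]
orientation: [180.0, 0.0, 0.4]
contact_force: [-0.1, 1.0, -2.3]
width: 0.0347
finger_force: 61.1
```

```bash
python3 - <<'E'
from h import *
go([0.5045,0.129,0.22],0); print(sense()["width"])
c=camera("side"); cv2.imwrite("pics/s2.png",cv2.resize(c[100:280,200:420],None,fx=3,fy=3,interpolation=cv2.INTER_CUBIC))
E
```

```text
roll 0.4 tx 0.0503 ty 0.1390 tz 0.0123 rows 3.0 pos [0.4542 0.268  0.2323] yaw 0.4 J [ -12.   16.  -30.  108.    9.   59. -136.]
0.034704225758540624
```

View pics/s2.png

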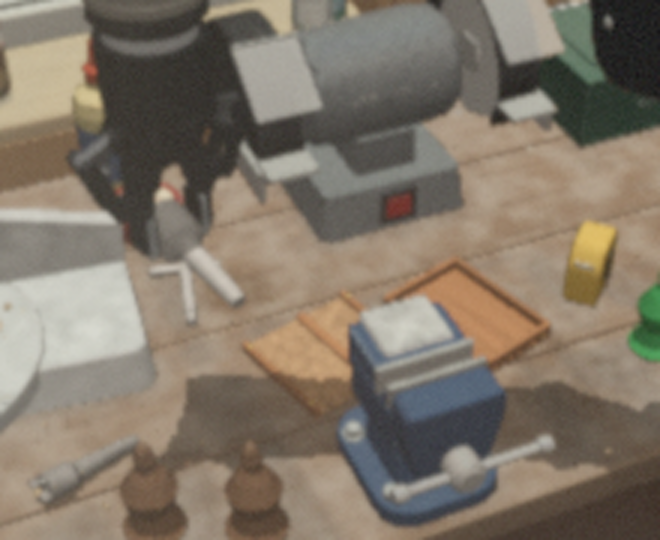

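The live centre is held, head at about (260,178) and shank end at about (280,199) in full-image pixels, pointing towards the robot. I'll check its pitch in the grip and its offset along the axis.

```bash
python3 - <<'E'
from h import *
for px in((200+240/3,100+298/3),(200+190/3,100+250/3),(200+160/3,100+195/3)):
    o,d=ray("side",px); print((o+d*(0.268-o[1])/d[1]).round(4))
print([ (np.round(r["location"],1),r["score"]) for r in landmark_of("side","live_mid")[:2]])
E
```

```text
[0.3666 0.268  0.236 ]
[0.4279 0.268  0.2396]
[0.4621 0.268  0.2682]
[(array([261.9, 184.7]), 0.94)]
```

Request:
carry_out --steps '[{"tx":0.015,"ty":0.034,"tz":0,"roll":0.4,"jaw":-0.5},{"tx":0.015,"ty":0.034,"tz":0,"roll":0,"jaw":-0.5},{"tx":0.015,"ty":0.034,"tz":0,"roll":0,"jaw":-0.5},{"tx":0.015,"ty":0.035,"tz":0,"roll":0,"jaw":-0.5},{"tx":0,"ty":0,"tz":0.04,"roll":0,"jaw":-0.5},{"tx":0,"ty":0,"tz":0.04,"roll":0,"jaw":-0.5},{"tx":0,"ty":0,"tz":0.04,"roll":0,"jaw":-0.5},{"tx":0,"ty":0,"tz":0.03,"roll":0,"jaw":-0.5},{"tx":0,"ty":0,"tz":0.015,"roll":0,"jaw":-0.5},{"tx":0,"ty":0,"tz":0,"roll":0,"jaw":-0.5},{"tx":0,"ty":0,"tz":0,"roll":0,"jaw":-0.5}]'

```text
time_s: 9.75
ee_pos: [0.516, 0.1319, 0.0683]
orientation: [-180.0, -0.1, 0.2]
contact_force: [0.5, 0.7, -2.2]
width: 0.0349
finger_force: 61.2
```

```bash
python3 - <<'E'
from h import *
go([0.514,0.131,0.015],0)
c=camera("side"); t=camera("top"); cv2.imwrite("pics/s3.png",np.hstack([cv2.resize(c[150:270,260:380],(390,390),interpolation=cv2.INTER_CUBIC),cv2.resize(t[150:270,260:380],(390,390),interpolation=cv2.INTER_CUBIC)]))
E
```

```text
roll 0.2 tx -0.0020 ty 0.0009 tz 0.0533 rows 1.1 pos [0.516  0.1319 0.0683] yaw 0.2 J [  -3.   28.  -22.  115.   16.   40. -126.]
```

View pics/s3.png

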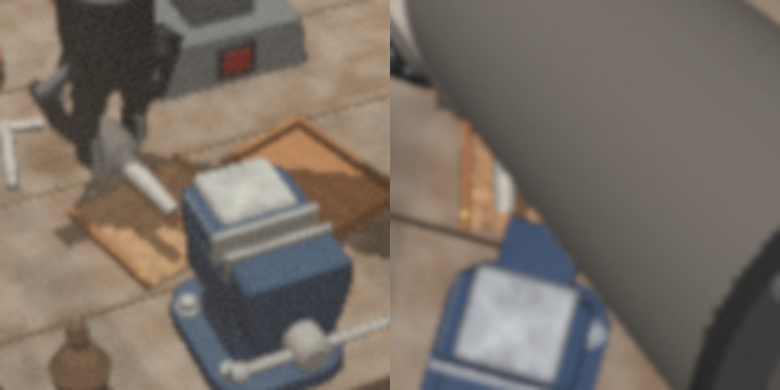

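The live centre hangs over the wide trough. Its shank tip is at top px (295,214), just clear of the vise tail edge at row 218, and there is slack. Lowering slowly.

Request:
carry_out --steps '[{"tx":0,"ty":0,"tz":0.02,"roll":0,"jaw":-0.5},{"tx":0,"ty":0,"tz":0.015,"roll":0,"jaw":-0.5},{"tx":0,"ty":0,"tz":0.01,"roll":0,"jaw":-0.5},{"tx":0,"ty":0,"tz":0.005,"roll":0,"jaw":-0.5},{"tx":0,"ty":0,"tz":0,"roll":0,"jaw":-0.5},{"tx":0,"ty":0,"tz":0,"roll":0,"jaw":-0.5}]'

```text
time_s: 10.45
ee_pos: [0.5155, 0.1316, 0.0176]
orientation: [-180.0, -0.0, 0.1]
contact_force: [0.3, 0.1, -3.5]
width: 0.0347
finger_force: 61.2
```

Request:
carry_out --steps '[{"tx":0,"ty":0,"tz":0.002,"roll":0,"jaw":-0.5},{"tx":0,"ty":0,"tz":0.001,"roll":0,"jaw":-0.5},{"tx":0,"ty":0,"tz":0,"roll":0,"jaw":-0.5}]'

```text
time_s: 10.75
ee_pos: [0.5156, 0.1315, 0.0147]
orientation: [-180.0, -0.1, 0.1]
contact_force: [0.1, -0.7, 0.0]
width: 0.0343
finger_force: 61.5
```

Request:
carry_out --steps '[{"tx":0,"ty":0,"tz":0,"roll":0,"jaw":0.0},{"tx":0,"ty":0,"tz":0,"roll":0,"jaw":0.2},{"tx":0,"ty":0,"tz":0,"roll":0,"jaw":0.3},{"tx":0,"ty":0,"tz":0,"roll":0,"jaw":0.3},{"tx":0,"ty":0,"tz":-0.02,"roll":0,"jaw":0.3},{"tx":0,"ty":0,"tz":-0.04,"roll":0,"jaw":0.3},{"tx":0,"ty":0,"tz":-0.045,"roll":0,"jaw":0.3},{"tx":0,"ty":0,"tz":-0.045,"roll":0,"jaw":0.3},{"tx":0,"ty":0,"tz":-0.045,"roll":0,"jaw":0.3},{"tx":0,"ty":0,"tz":-0.04,"roll":0,"jaw":0.3}]'

```text
time_s: 11.75
ee_pos: [0.5151, 0.1315, 0.2518]
orientation: [-180.0, -0.1, 0.1]
contact_force: [0.5, 0.2, -0.5]
width: 0.0555
finger_force: 0.0
```

```bash
python3 - <<'E'
from h import *
go([0.4957,0.377,0.23],94.5)
E
```

```text
roll -94.4 tx 0.2463 ty -0.0001 tz 0.0218 rows 4.9 pos [0.5151 0.1315 0.2518] yaw 0.1 J [   2.   15.  -27.  106.    8.   61. -118.]
```

Request:
carry_out --steps '[{"tx":0,"ty":0,"tz":0,"roll":-8.5,"jaw":0.1},{"tx":0,"ty":0,"tz":0,"roll":-8.5,"jaw":0.1},{"tx":0,"ty":0,"tz":0,"roll":-8.5,"jaw":0.1},{"tx":0,"ty":0,"tz":0,"roll":-8.5,"jaw":0.1},{"tx":0,"ty":0,"tz":0,"roll":-8.5,"jaw":0.1},{"tx":0,"ty":0,"tz":0,"roll":-8.5,"jaw":0.1},{"tx":0,"ty":0,"tz":0,"roll":-8.5,"jaw":0.1},{"tx":0,"ty":0,"tz":0,"roll":-8.5,"jaw":0.1},{"tx":0,"ty":0,"tz":0,"roll":-8.5,"jaw":0.1},{"tx":0,"ty":0,"tz":0,"roll":-8.5,"jaw":0.1},{"tx":0,"ty":0,"tz":0,"roll":-8.5,"jaw":0.1},{"tx":0,"ty":0,"tz":0,"roll":-0.9,"jaw":0.1}]'

```text
time_s: 12.95
ee_pos: [0.515, 0.1312, 0.2492]
orientation: [-180.0, -0.0, 94.6]
contact_force: [1.0, -0.6, -0.8]
width: 0.047
finger_force: 0.0
```

Request:
carry_out --steps '[{"tx":0.041,"ty":0,"tz":0,"roll":0,"jaw":0.1},{"tx":0.041,"ty":0,"tz":0,"roll":0,"jaw":0.1},{"tx":0.041,"ty":0,"tz":0,"roll":0,"jaw":0.1},{"tx":0.041,"ty":0,"tz":0,"roll":0,"jaw":0.1},{"tx":0.041,"ty":0,"tz":0,"roll":0,"jaw":0.1},{"tx":0.041,"ty":0,"tz":0,"roll":0,"jaw":0.1},{"tx":0,"ty":0,"tz":0.04,"roll":0,"jaw":0.1},{"tx":0,"ty":0,"tz":0.04,"roll":0,"jaw":0.1},{"tx":0,"ty":0,"tz":0.04,"roll":0,"jaw":0.1},{"tx":0,"ty":0,"tz":0.04,"roll":0,"jaw":0.1},{"tx":0,"ty":0,"tz":0.02,"roll":0,"jaw":0.1},{"tx":0,"ty":0,"tz":0,"roll":0,"jaw":0.1}]'

```text
time_s: 14.15
ee_pos: [0.4942, 0.3747, 0.0658]
orientation: [-179.7, 0.2, 94.3]
contact_force: [0.1, -0.4, -0.5]
width: 0.0467
finger_force: 0.0
```

```bash
python3 - <<'E'
from h import *
go([0.4957,0.377,0.005],94.5)
E
```

```text
roll -0.2 tx 0.0022 ty 0.0017 tz 0.0608 rows 1.2 pos [0.4942 0.3747 0.0658] yaw 94.3 J [-16.  39. -38. 102.  30.  50. -63.]
```

Request:
carry_out --steps '[{"tx":0.002,"ty":0.001,"tz":0.025,"roll":0,"jaw":0.1},{"tx":0,"ty":0,"tz":0.018,"roll":0,"jaw":0.1},{"tx":0,"ty":0,"tz":0.01,"roll":0,"jaw":0.1},{"tx":0,"ty":0,"tz":0.005,"roll":0,"jaw":0.1},{"tx":0,"ty":0,"tz":0.002,"roll":0,"jaw":0.1},{"tx":0,"ty":0,"tz":0,"roll":0,"jaw":0.1},{"tx":0,"ty":0,"tz":0,"roll":0,"jaw":-0.8},{"tx":0,"ty":0,"tz":0,"roll":0,"jaw":-0.8},{"tx":0,"ty":0,"tz":0,"roll":0,"jaw":-0.8},{"tx":0,"ty":0,"tz":0,"roll":0,"jaw":-0.8},{"tx":0,"ty":0,"tz":0,"roll":0,"jaw":-0.8}]'

```text
time_s: 15.25
ee_pos: [0.4971, 0.3791, 0.0101]
orientation: [179.9, -0.0, 94.5]
contact_force: [-1.5, -1.9, 5.7]
width: 0.0224
finger_force: 59.4
```

Request:
carry_out --steps '[{"tx":0,"ty":0,"tz":-0.02,"roll":0,"jaw":-0.8},{"tx":0,"ty":0,"tz":-0.04,"roll":0,"jaw":-0.8},{"tx":0,"ty":0,"tz":-0.045,"roll":0,"jaw":-0.8},{"tx":0,"ty":0,"tz":-0.045,"roll":0,"jaw":-0.8},{"tx":0,"ty":0,"tz":-0.045,"roll":0,"jaw":-0.8},{"tx":0,"ty":0,"tz":-0.03,"roll":8.5,"jaw":-0.8},{"tx":0,"ty":0,"tz":0,"roll":8.5,"jaw":-0.8},{"tx":0,"ty":0,"tz":0,"roll":8.5,"jaw":-0.8},{"tx":0,"ty":0,"tz":0,"roll":8.5,"jaw":-0.8},{"tx":0,"ty":0,"tz":0,"roll":8.5,"jaw":-0.8},{"tx":0,"ty":0,"tz":0,"roll":8.5,"jaw":-0.8},{"tx":0,"ty":0,"tz":0,"roll":8.5,"jaw":-0.8}]'

```text
time_s: 16.45
ee_pos: [0.4964, 0.3783, 0.2336]
orientation: [180.0, 0.1, 34.6]
contact_force: [-0.1, 0.4, -2.4]
width: 0.0218
finger_force: 59.4
```

Request:
carry_out --steps '[{"tx":0,"ty":0,"tz":0,"roll":8.5,"jaw":-0.8},{"tx":0,"ty":0,"tz":0,"roll":8.5,"jaw":-0.8},{"tx":0,"ty":0,"tz":0,"roll":8.5,"jaw":-0.8},{"tx":0,"ty":0,"tz":0,"roll":8.5,"jaw":-0.8},{"tx":0,"ty":0,"tz":0,"roll":1,"jaw":-0.8},{"tx":0,"ty":0,"tz":0,"roll":0,"jaw":-0.8}]'

```text
time_s: 17.05
ee_pos: [0.4964, 0.3785, 0.2338]
orientation: [180.0, 0.0, 0.2]
contact_force: [0.8, 0.5, -1.8]
width: 0.0226
finger_force: 59.4
```

```bash
python3 - <<'E'
from h import *
np.set_printoptions(precision=4,suppress=True)
go([0.515,0.071,0.23],0); print(sense()["width"])
c=camera("side"); t=camera("top")
for n in("live_mid","drive_mid"): print(n,[[(np.round(r["location"],1),round(r["score"],2)) for r in landmark_of(q,n)] for q in("side","top")])
cv2.imwrite("pics/s4.png",np.hstack([cv2.resize(c[120:280,200:360],(390,390),interpolation=cv2.INTER_CUBIC),cv2.resize(t[140:260,230:350],(390,390),interpolation=cv2.INTER_CUBIC)]))
E
```

```text
roll 0.2 tx 0.0186 ty 0.3075 tz 0.0038 rows 6.2 pos [0.4964 0.3785 0.2338] yaw 0.2 J [ -25.   24.  -24.   95.   11.   63. -142.]
0.02255960574293295
live_mid [[(array([302.9, 218.1]), 0.53)], [(array([296.8, 190. ]), 0.8)]]
drive_mid [[(array([209.1, 196.2]), 0.6)], [(array([203.1, 226.3]), 0.45), (array([285.2, 125.5]), 0.42)]]
```

View pics/s4.png

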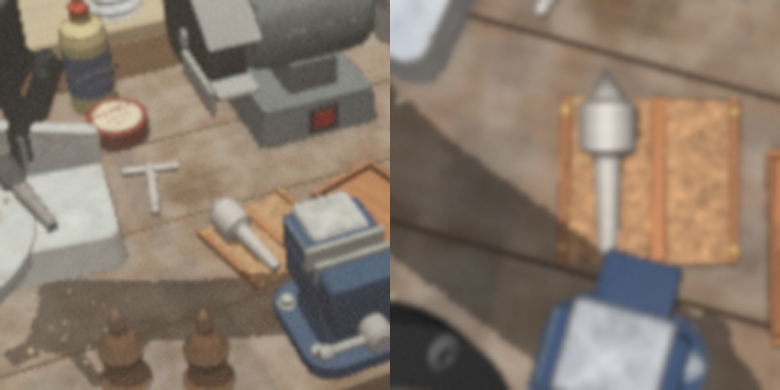

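The live centre lies in the wide trough, point at top px (296,162) and shank end at about (297,217), next to the vise tail. The drive centre is held, shank end at side px (221,213). Computing both offsets.

```bash
python3 - <<'E'
from h import *
np.set_printoptions(precision=4,suppress=True)
a=atz("top",(230+215/3.25,140+72/3.25),.032); b=atz("top",(230+218/3.25,140+252/3.25),.012); print("live",a,b,(a+b)/2, "lm",tri((302.9,218.1),(296.8,190.)))
for u,w in((52,227),(22,185)):
    o,d=ray("side",(200+u*160/390,120+w*160/390)); print("drive",(o+d*(.3785-o[1])/d[1]))
print("board corners",[atz("top",(230+(u-390)/3.25,140+w/3.25),.012) for u,w in((560,98),(740,98),(738,264))])
E
```

```text
live [0.551  0.1322 0.032 ] [0.4343 0.1292 0.012 ] [0.4927 0.1307 0.022 ] lm (array([0.4908, 0.1273, 0.0087]), np.float64(0.010619361842993648))
drive [0.4139 0.3785 0.2276]
drive [0.4603 0.3785 0.242 ]
board corners [array([0.5373, 0.1632, 0.012 ]), array([0.5388, 0.0427, 0.012 ]), array([0.4273, 0.0434, 0.012 ])]
```

Request:
carry_out --steps '[{"tx":0.003,"ty":0.044,"tz":0,"roll":0.2,"jaw":-0.8},{"tx":0.003,"ty":0.044,"tz":0,"roll":0,"jaw":-0.8},{"tx":0.003,"ty":0.044,"tz":0,"roll":0,"jaw":-0.8},{"tx":0.003,"ty":0.044,"tz":0,"roll":0,"jaw":-0.8},{"tx":0.003,"ty":0.044,"tz":0,"roll":0,"jaw":-0.8},{"tx":0.003,"ty":0.044,"tz":0,"roll":0,"jaw":-0.8},{"tx":0.001,"ty":0.0435,"tz":0,"roll":0,"jaw":-0.8},{"tx":0,"ty":0,"tz":0.04,"roll":0,"jaw":-0.8},{"tx":0,"ty":0,"tz":0.04,"roll":0,"jaw":-0.8},{"tx":0,"ty":0,"tz":0.04,"roll":0,"jaw":-0.8},{"tx":0,"ty":0,"tz":0.03,"roll":0,"jaw":-0.8},{"tx":0,"ty":0,"tz":0,"roll":0,"jaw":-0.8}]'

```text
time_s: 18.55
ee_pos: [0.5118, 0.0705, 0.0809]
orientation: [179.9, 0.4, -0.2]
contact_force: [-0.8, -0.2, -3.2]
width: 0.0225
finger_force: 59.5
```

```bash
python3 - <<'E'
from h import *
go([0.515,0.071,0.016],0); print(sense()["width"])
E
```

```text
roll -0.2 tx 0.0032 ty -0.0005 tz 0.0649 rows 1.3 pos [0.5118 0.0705 0.0809] yaw -0.2 J [  -1.   25.  -16.  117.   11.   40. -115.]
0.02249354827323493
```

Request:
carry_out --steps '[{"tx":0.001,"ty":0,"tz":0.025,"roll":0,"jaw":-0.8},{"tx":0,"ty":0,"tz":0.018,"roll":0,"jaw":-0.8},{"tx":0,"ty":0,"tz":0.01,"roll":0,"jaw":-0.8},{"tx":0,"ty":0,"tz":0.005,"roll":0,"jaw":-0.8},{"tx":0,"ty":0,"tz":0.002,"roll":0,"jaw":-0.8},{"tx":0,"ty":0,"tz":0,"roll":0,"jaw":-0.8}]'

```text
time_s: 19.15
ee_pos: [0.5164, 0.0713, 0.025]
orientation: [-180.0, -0.1, -0.2]
contact_force: [-0.2, -0.2, -1.9]
width: 0.022
finger_force: 59.5
```

Request:
carry_out --steps '[{"tx":0,"ty":0,"tz":0.004,"roll":0,"jaw":-0.8},{"tx":0,"ty":0,"tz":0.003,"roll":0,"jaw":-0.8},{"tx":0,"ty":0,"tz":0,"roll":0,"jaw":-0.8},{"tx":0,"ty":0,"tz":0.001,"roll":0,"jaw":-0.8},{"tx":0,"ty":0,"tz":0,"roll":0,"jaw":-0.8}]'

```text
time_s: 19.65
ee_pos: [0.5159, 0.0712, 0.0164]
orientation: [180.0, -0.0, -0.2]
contact_force: [-0.2, 0.2, -0.0]
width: 0.0226
finger_force: 59.7
```

Contact felt. Releasing and rising.

Request:
carry_out --steps '[{"tx":0,"ty":0,"tz":0,"roll":0,"jaw":-0.3},{"tx":0,"ty":0,"tz":0,"roll":0,"jaw":-0.15},{"tx":0,"ty":0,"tz":0,"roll":0,"jaw":-0.15},{"tx":0,"ty":0,"tz":-0.02,"roll":0,"jaw":-0.15},{"tx":0,"ty":0,"tz":-0.04,"roll":0,"jaw":-0.15},{"tx":0,"ty":0,"tz":-0.045,"roll":0,"jaw":-0.15},{"tx":0,"ty":0,"tz":-0.045,"roll":0,"jaw":-0.15},{"tx":0,"ty":0,"tz":-0.045,"roll":0,"jaw":-0.15},{"tx":0,"ty":0,"tz":-0.045,"roll":0,"jaw":-0.15},{"tx":0,"ty":0,"tz":0,"roll":0,"jaw":-0.15}]'

```text
time_s: 20.65
ee_pos: [0.5193, 0.0722, 0.263]
orientation: [-179.9, -0.7, -0.2]
contact_force: [-0.1, 0.7, -0.2]
width: 0.0362
finger_force: 0.0
```

```bash
python3 - <<'E'
from h import *
np.set_printoptions(precision=4,suppress=True)
go([0.410,0.335,0.25],-45)
c=camera("side"); cv2.imwrite("pics/s5.png",cv2.resize(c[180:300,190:360],None,fx=4.5,fy=4.5,interpolation=cv2.INTER_CUBIC))
E
```

```text
roll 44.8 tx -0.2631 ty -0.1085 tz 0.0130 rows 5.7 pos [0.5193 0.0722 0.263 ] yaw -0.2 J [   2.   12.  -19.  107.    5.   61. -109.]
```

View pics/s5.png

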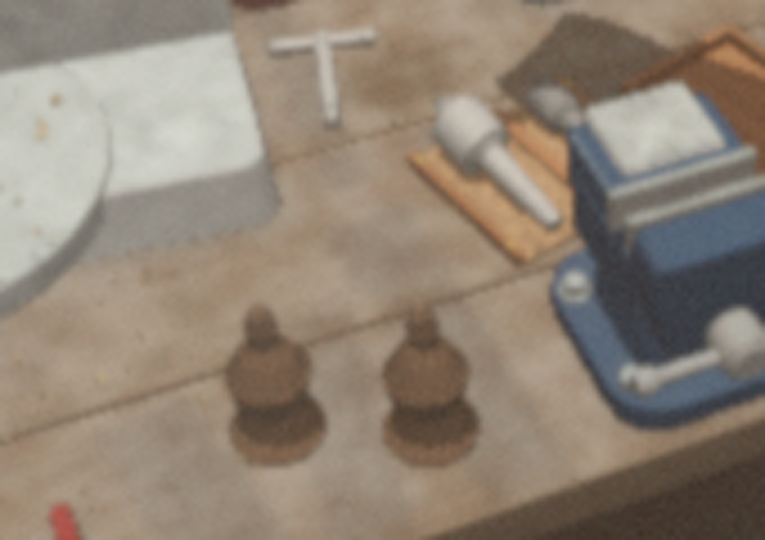

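Live and drive centres both rest in their troughs (live at crop (500,160), drive head at (550,105)), and the finials stand undisturbed at (278,430) and (432,430). Refining the finial positions from their base ellipses.

```bash
python3 - <<'E'
from h import *
np.set_printoptions(precision=4,suppress=True)
off=0.0255*np.array([.772,-.636,0])
for n,u in(("A",278.5),("B",432)):
    p=(190+u/4.5,180+463/4.5); print(n,atz("side",p,0)+off)
t=camera("top")
print([(np.round(r["location"],1),round(r["score"],2)) for r in landmark_of("top","finial_1")])
go([0.412,0.333,0.263],50)
E
```

```text
A [0.4128 0.3301 0.    ]
B [0.3624 0.2676 0.    ]
[(array([229., 248.]), 0.86), (array([205.1, 225.4]), 0.81)]
roll -50.2 tx 0.1343 ty -0.2476 tz -0.0072 rows 5.6 pos [0.5153 0.071  0.2558] yaw -0.2 J [   2.   13.  -19.  107.    5.   61. -109.]
```

Request:
carry_out --steps '[{"tx":0,"ty":0,"tz":0,"roll":-8.4,"jaw":1},{"tx":0,"ty":0,"tz":0,"roll":-8.4,"jaw":1},{"tx":0,"ty":0,"tz":0,"roll":-8.4,"jaw":1},{"tx":0,"ty":0,"tz":0,"roll":-8.4,"jaw":1},{"tx":0,"ty":0,"tz":0,"roll":-8.4,"jaw":1},{"tx":0,"ty":0,"tz":0,"roll":-8.2,"jaw":1},{"tx":0.022,"ty":-0.041,"tz":0,"roll":0,"jaw":1},{"tx":0.022,"ty":-0.041,"tz":0,"roll":0,"jaw":1},{"tx":0.022,"ty":-0.041,"tz":0,"roll":0,"jaw":1},{"tx":0.022,"ty":-0.041,"tz":0,"roll":0,"jaw":1},{"tx":0.022,"ty":-0.041,"tz":0,"roll":0,"jaw":1},{"tx":0.024,"ty":-0.042,"tz":0,"roll":0,"jaw":1}]'

```text
time_s: 22.0
ee_pos: [0.4111, 0.333, 0.2542]
orientation: [-180.0, 0.2, 50.0]
contact_force: [1.5, 0.8, 0.4]
width: 0.0853
finger_force: 0.0
```

Request:
carry_out --steps '[{"tx":0,"ty":0,"tz":0.04,"roll":0,"jaw":1},{"tx":0,"ty":0,"tz":0.04,"roll":0,"jaw":1},{"tx":0,"ty":0,"tz":0.03,"roll":0,"jaw":1},{"tx":0,"ty":0,"tz":0,"roll":0,"jaw":1}]'

```text
time_s: 22.4
ee_pos: [0.4093, 0.3295, 0.1407]
orientation: [-179.9, 0.6, 50.1]
contact_force: [0.1, -0.5, 0.5]
width: 0.0855
finger_force: 0.0
```

```bash
python3 - <<'E'
from h import *
go([0.4135,0.332,0.018],50)
E
```

```text
roll 0.1 tx 0.0046 ty 0.0016 tz 0.1227 rows 2.5 pos [0.4093 0.3295 0.1407] yaw 50.1 J [ -19.   23.  -33.  112.   16.   50. -100.]
```

Request:
carry_out --steps '[{"tx":0.002,"ty":0.002,"tz":0.04,"roll":0,"jaw":1},{"tx":0,"ty":0,"tz":0.03,"roll":0,"jaw":1},{"tx":0,"ty":0,"tz":0.02,"roll":0,"jaw":1},{"tx":0,"ty":0,"tz":0.01,"roll":0,"jaw":1},{"tx":0,"ty":0,"tz":0.003,"roll":0,"jaw":1},{"tx":0,"ty":0,"tz":0,"roll":0,"jaw":1},{"tx":0,"ty":0,"tz":0,"roll":0,"jaw":1}]'

```text
time_s: 23.1
ee_pos: [0.4162, 0.3335, 0.0445]
orientation: [180.0, -0.1, 50.0]
contact_force: [0.1, 0.2, 0.3]
width: 0.0856
finger_force: 0.0
```

Request:
carry_out --steps '[{"tx":0,"ty":-0.002,"tz":0.006,"roll":0,"jaw":1},{"tx":0,"ty":0,"tz":0.005,"roll":0,"jaw":1},{"tx":0,"ty":0,"tz":0,"roll":0,"jaw":1},{"tx":0,"ty":0,"tz":0,"roll":0,"jaw":0.3},{"tx":0,"ty":0,"tz":0,"roll":0,"jaw":0.1},{"tx":0,"ty":0,"tz":0,"roll":0,"jaw":-0.2},{"tx":0,"ty":0,"tz":0,"roll":0,"jaw":-0.2},{"tx":0,"ty":0,"tz":0,"roll":0,"jaw":-0.2},{"tx":0,"ty":0,"tz":0,"roll":0,"jaw":-0.2}]'

```text
time_s: 24.0
ee_pos: [0.4143, 0.3343, 0.033]
orientation: [180.0, -0.0, 50.0]
contact_force: [-1.1, -0.9, 6.7]
width: 0.043
finger_force: 61.4
```

Request:
carry_out --steps '[{"tx":0,"ty":0,"tz":-0.015,"roll":0,"jaw":-0.2},{"tx":0,"ty":0,"tz":-0.035,"roll":0,"jaw":-0.2},{"tx":0,"ty":0,"tz":-0.04,"roll":0,"jaw":-0.2},{"tx":0,"ty":0,"tz":-0.04,"roll":0,"jaw":-0.2},{"tx":0,"ty":0,"tz":-0.04,"roll":0,"jaw":-0.2},{"tx":0,"ty":0,"tz":-0.04,"roll":0,"jaw":-0.2},{"tx":0,"ty":0,"tz":-0.02,"roll":8.4,"jaw":-0.2},{"tx":0,"ty":0,"tz":0,"roll":8.4,"jaw":-0.2},{"tx":0,"ty":0,"tz":0,"roll":8.4,"jaw":-0.2},{"tx":0,"ty":0,"tz":0,"roll":8.4,"jaw":-0.2},{"tx":0,"ty":0,"tz":0,"roll":8.4,"jaw":-0.2},{"tx":0,"ty":0,"tz":0,"roll":8,"jaw":-0.2}]'

```text
time_s: 25.2
ee_pos: [0.4135, 0.334, 0.2631]
orientation: [-180.0, -0.0, -0.3]
contact_force: [0.3, -0.9, -1.6]
width: 0.0433
finger_force: 61.2
```

```bash
python3 - <<'E'
from h import *
go([0.471,-0.024,0.25],0); print(sense()["width"])
E
```

```text
roll -0.3 tx 0.0575 ty 0.3580 tz 0.0131 rows 7.3 pos [0.4135 0.334  0.2631] yaw -0.3 J [ -22.   14.  -28.  105.    7.   62. -143.]
0.043342068450897095
```

Request:
carry_out --steps '[{"tx":0.007,"ty":0.045,"tz":0,"roll":0,"jaw":-0.2},{"tx":0.007,"ty":0.045,"tz":0,"roll":0,"jaw":-0.2},{"tx":0.007,"ty":0.045,"tz":0,"roll":0,"jaw":-0.2},{"tx":0.007,"ty":0.045,"tz":0,"roll":0,"jaw":-0.2},{"tx":0.007,"ty":0.045,"tz":0,"roll":0,"jaw":-0.2},{"tx":0.007,"ty":0.045,"tz":0,"roll":0,"jaw":-0.2},{"tx":0.007,"ty":0.045,"tz":0,"roll":0,"jaw":-0.2},{"tx":0.007,"ty":0.043,"tz":0,"roll":0,"jaw":-0.2},{"tx":0,"ty":0,"tz":0.04,"roll":0,"jaw":-0.2},{"tx":0,"ty":0,"tz":0.04,"roll":0,"jaw":-0.2},{"tx":0,"ty":0,"tz":0.03,"roll":0,"jaw":-0.2},{"tx":0,"ty":0,"tz":0,"roll":0,"jaw":-0.2}]'

```text
time_s: 26.4
ee_pos: [0.4668, -0.0239, 0.1496]
orientation: [-180.0, 0.4, 0.0]
contact_force: [-0.2, 0.4, -1.5]
width: 0.0435
finger_force: 61.2
```

```bash
python3 - <<'E'
from h import *
go([0.471,-0.024,0.04],0)
E
```

```text
roll 0.0 tx 0.0042 ty 0.0001 tz 0.1096 rows 2.2 pos [ 0.4668 -0.0239  0.1496] yaw 0.0 J [  6.  15. -13. 120.   4.  46. -99.]
```

Request:
carry_out --steps '[{"tx":0.002,"ty":0,"tz":0.03,"roll":0,"jaw":-0.2},{"tx":0,"ty":0,"tz":0.03,"roll":0,"jaw":-0.2},{"tx":0,"ty":0,"tz":0.02,"roll":0,"jaw":-0.2},{"tx":0,"ty":0,"tz":0.01,"roll":0,"jaw":-0.2},{"tx":0,"ty":0,"tz":0,"roll":0,"jaw":-0.2},{"tx":0,"ty":0,"tz":0,"roll":0,"jaw":-0.2}]'

```text
time_s: 27.0
ee_pos: [0.4731, -0.0238, 0.0637]
orientation: [-180.0, -0.1, -0.0]
contact_force: [-0.5, -0.0, -1.0]
width: 0.0431
finger_force: 61.3
```

Request:
carry_out --steps '[{"tx":-0.002,"ty":0,"tz":0.01,"roll":0,"jaw":-0.2},{"tx":0,"ty":0,"tz":0.006,"roll":0,"jaw":-0.2},{"tx":0,"ty":0,"tz":0.004,"roll":0,"jaw":-0.2},{"tx":0,"ty":0,"tz":0.002,"roll":0,"jaw":-0.2},{"tx":0,"ty":0,"tz":0,"roll":0,"jaw":-0.2}]'

```text
time_s: 27.5
ee_pos: [0.4698, -0.0239, 0.04]
orientation: [180.0, 0.0, -0.0]
contact_force: [-0.0, 0.2, -0.5]
width: 0.0437
finger_force: 61.3
```

Request:
carry_out --steps '[{"tx":0,"ty":0,"tz":0.0015,"roll":0,"jaw":-0.2},{"tx":0,"ty":0,"tz":0,"roll":0,"jaw":-0.2}]'

```text
time_s: 27.7
ee_pos: [0.4703, -0.0239, 0.039]
orientation: [180.0, -0.0, -0.0]
contact_force: [-0.3, 0.1, 0.5]
width: 0.0434
finger_force: 61.4
```

Request:
carry_out --steps '[{"tx":0,"ty":0,"tz":0,"roll":0,"jaw":0.1},{"tx":0,"ty":0,"tz":0,"roll":0,"jaw":0.3},{"tx":0,"ty":0,"tz":0,"roll":0,"jaw":0.6},{"tx":0,"ty":0,"tz":0,"roll":0,"jaw":0.6},{"tx":0,"ty":0,"tz":-0.02,"roll":0,"jaw":0.6},{"tx":0,"ty":0,"tz":-0.04,"roll":0,"jaw":0.6},{"tx":0,"ty":0,"tz":-0.04,"roll":0,"jaw":0.6},{"tx":0,"ty":0,"tz":-0.04,"roll":0,"jaw":0.6},{"tx":0,"ty":0,"tz":-0.04,"roll":0,"jaw":0.6},{"tx":0,"ty":0,"tz":-0.035,"roll":0,"jaw":0.6},{"tx":0,"ty":0,"tz":0,"roll":0,"jaw":0.6}]'

```text
time_s: 28.8
ee_pos: [0.4729, -0.0237, 0.2587]
orientation: [180.0, -0.5, -0.0]
contact_force: [0.6, 0.1, 0.2]
width: 0.0683
finger_force: 0.0
```

```bash
python3 - <<'E'
from h import *
go([0.413,-0.026,0.25],0)
go([0.362,0.270,0.25],0)
c=camera("side"); print([(np.round(r["location"],1),round(r["score"],2)) for r in landmark_of("side","finial_1")]); 
E
```

```text
roll -0.0 tx -0.0599 ty 0.0023 tz 0.0087 rows 1.2 pos [ 0.4729 -0.0237  0.2587] yaw -0.0 J [  7.   7. -13. 113.   2.  59. -97.]
roll -0.0 tx -0.1109 ty -0.2937 tz 0.0087 rows 6.3 pos [ 0.4729 -0.0237  0.2587] yaw -0.0 J [  7.   7. -13. 113.   2.  59. -97.]
[(array([281.8, 273.4]), 0.88), (array([348.1, 197.7]), 0.86), (array([416.8, 215.1]), 0.81)]
```

Request:
carry_out --steps '[{"tx":-0.013,"ty":-0.041,"tz":0,"roll":0,"jaw":1},{"tx":-0.015,"ty":-0.042,"tz":0,"roll":0,"jaw":1},{"tx":-0.015,"ty":-0.042,"tz":0,"roll":0,"jaw":1},{"tx":-0.016,"ty":-0.042,"tz":0,"roll":0,"jaw":1},{"tx":-0.016,"ty":-0.042,"tz":0,"roll":0,"jaw":1},{"tx":-0.017,"ty":-0.042,"tz":0,"roll":0,"jaw":1},{"tx":-0.017,"ty":-0.043,"tz":0,"roll":0,"jaw":1},{"tx":0,"ty":0,"tz":0.04,"roll":0,"jaw":1},{"tx":0,"ty":0,"tz":0.04,"roll":0,"jaw":1},{"tx":0,"ty":0,"tz":0.03,"roll":0,"jaw":1},{"tx":0,"ty":0,"tz":0,"roll":0,"jaw":1},{"tx":0,"ty":0,"tz":0,"roll":0,"jaw":1}]'

```text
time_s: 30.1
ee_pos: [0.3603, 0.2698, 0.1432]
orientation: [179.9, 0.1, 0.0]
contact_force: [-0.0, -0.2, 0.4]
width: 0.0853
finger_force: 0.0
```

```bash
python3 - <<'E'
from h import *
go([0.362,0.270,0.033],0)
E
```

```text
roll 0.0 tx 0.0017 ty -0.0002 tz 0.1102 rows 2.2 pos [0.3603 0.2698 0.1432] yaw 0.0 J [ -19.   16.  -29.  122.   11.   45. -145.]
```

Request:
carry_out --steps '[{"tx":0.001,"ty":0,"tz":0.04,"roll":0,"jaw":1},{"tx":0,"ty":0,"tz":0.03,"roll":0,"jaw":1},{"tx":0,"ty":0,"tz":0.02,"roll":0,"jaw":1},{"tx":0,"ty":0,"tz":0.01,"roll":0,"jaw":1},{"tx":0,"ty":0,"tz":0.005,"roll":0,"jaw":1},{"tx":0,"ty":0,"tz":0,"roll":0,"jaw":1},{"tx":0,"ty":0,"tz":0,"roll":0,"jaw":1}]'

```text
time_s: 30.8
ee_pos: [0.3628, 0.2707, 0.0399]
orientation: [-179.9, -0.1, -0.0]
contact_force: [0.1, 0.1, -0.1]
width: 0.0853
finger_force: 0.0
```

Request:
carry_out --steps '[{"tx":-0.001,"ty":0,"tz":0.004,"roll":0,"jaw":1},{"tx":0,"ty":0,"tz":0.003,"roll":0,"jaw":0.5},{"tx":0,"ty":0,"tz":0,"roll":0,"jaw":0.3},{"tx":0,"ty":0,"tz":0,"roll":0,"jaw":0.1},{"tx":0,"ty":0,"tz":0,"roll":0,"jaw":-0.2},{"tx":0,"ty":0,"tz":0,"roll":0,"jaw":-0.2},{"tx":0,"ty":0,"tz":0,"roll":0,"jaw":-0.2},{"tx":0,"ty":0,"tz":0,"roll":0,"jaw":-0.2}]'

```text
time_s: 31.6
ee_pos: [0.3611, 0.2702, 0.0323]
orientation: [180.0, -0.0, -0.0]
contact_force: [-2.1, -1.5, 7.0]
width: 0.044
finger_force: 59.9
```

Request:
carry_out --steps '[{"tx":0,"ty":0,"tz":-0.015,"roll":0,"jaw":-0.2},{"tx":0,"ty":0,"tz":-0.035,"roll":0,"jaw":-0.2},{"tx":0,"ty":0,"tz":-0.04,"roll":0,"jaw":-0.2},{"tx":0,"ty":0,"tz":-0.04,"roll":0,"jaw":-0.2},{"tx":0,"ty":0,"tz":-0.04,"roll":0,"jaw":-0.2},{"tx":0,"ty":0,"tz":-0.04,"roll":0,"jaw":-0.2},{"tx":0,"ty":0,"tz":-0.02,"roll":0,"jaw":-0.2},{"tx":0,"ty":0,"tz":0,"roll":0,"jaw":-0.2}]'

```text
time_s: 32.4
ee_pos: [0.3623, 0.2713, 0.2648]
orientation: [-179.8, -0.3, -0.0]
contact_force: [-0.3, 0.6, -0.6]
width: 0.0437
finger_force: 61.7
```

```bash
python3 - <<'E'
from h import *
np.set_printoptions(precision=4,suppress=True)
go([0.416,-0.026,0.25],0)
c=camera("side"); t=camera("top")
cv2.imwrite("pics/s6.png",np.hstack([cv2.resize(c[170:260,280:400],(520,390),interpolation=cv2.INTER_CUBIC),cv2.resize(t[160:260,330:400],(273,390),interpolation=cv2.INTER_CUBIC)]))
E
```

```text
roll -0.0 tx 0.0537 ty 0.2973 tz 0.0148 rows 6.0 pos [0.3623 0.2713 0.2648] yaw -0.0 J [ -15.    6.  -32.  114.    4.   60. -138.]
```

View pics/s6.png

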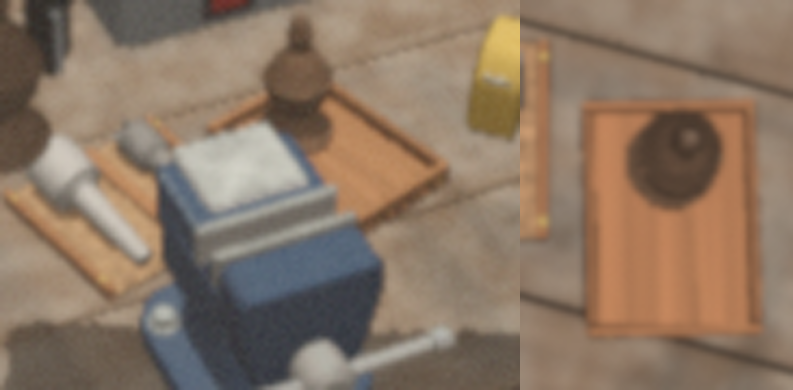

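Finial A stands upright at the far end of the tray (right panel, base centre about row 163), and the second finial is held. Carrying it over.

Request:
carry_out --steps '[{"tx":0.01,"ty":0.042,"tz":0,"roll":0,"jaw":-0.2},{"tx":0.01,"ty":0.042,"tz":0,"roll":0,"jaw":-0.2},{"tx":0.01,"ty":0.042,"tz":0,"roll":0,"jaw":-0.2},{"tx":0.01,"ty":0.042,"tz":0,"roll":0,"jaw":-0.2},{"tx":0.006,"ty":0.042,"tz":0,"roll":0,"jaw":-0.2},{"tx":0.005,"ty":0.042,"tz":0,"roll":0,"jaw":-0.2},{"tx":0.003,"ty":0.045,"tz":0,"roll":0,"jaw":-0.2},{"tx":0,"ty":0,"tz":0.03,"roll":0,"jaw":-0.2},{"tx":0,"ty":0,"tz":0.03,"roll":0,"jaw":-0.2},{"tx":0,"ty":0,"tz":0.03,"roll":0,"jaw":-0.2},{"tx":0,"ty":0,"tz":0,"roll":0,"jaw":-0.2},{"tx":0,"ty":0,"tz":0,"roll":0,"jaw":-0.2}]'

```text
time_s: 33.7
ee_pos: [0.414, -0.0268, 0.1711]
orientation: [-180.0, 0.2, 0.0]
contact_force: [-0.7, 0.1, -1.2]
width: 0.044
finger_force: 61.7
```

```bash
python3 - <<'E'
from h import *
go([0.416,-0.026,0.039],0)
E
```

```text
roll 0.0 tx 0.0020 ty -0.0008 tz 0.1321 rows 2.6 pos [ 0.414  -0.0268  0.1711] yaw 0.0 J [  8.   8. -13. 126.   3.  47. -97.]
```

Request:
carry_out --steps '[{"tx":0.001,"ty":0,"tz":0.03,"roll":0,"jaw":-0.2},{"tx":0,"ty":0,"tz":0.03,"roll":0,"jaw":-0.2},{"tx":0,"ty":0,"tz":0.025,"roll":0,"jaw":-0.2},{"tx":0,"ty":0,"tz":0.015,"roll":0,"jaw":-0.2},{"tx":0,"ty":0,"tz":0.005,"roll":0,"jaw":-0.2},{"tx":0,"ty":0,"tz":0,"roll":0,"jaw":-0.2},{"tx":0,"ty":0,"tz":0,"roll":0,"jaw":-0.2}]'

```text
time_s: 34.4
ee_pos: [0.4171, -0.0268, 0.0679]
orientation: [180.0, -0.1, -0.0]
contact_force: [0.5, 0.6, -0.6]
width: 0.0439
finger_force: 61.7
```

```bash
python3 - <<'E'
from h import *
go([0.416,-0.026,0.039],0)
E
```

```text
roll -0.0 tx -0.0011 ty -0.0008 tz 0.0289 rows 0.6 pos [ 0.4171 -0.0268  0.0679] yaw -0.0 J [   6.   19.  -12.  130.    7.   31. -102.]
```

Request:
carry_out --steps '[{"tx":-0.001,"ty":0,"tz":0.012,"roll":0,"jaw":-0.2},{"tx":0,"ty":0,"tz":0.008,"roll":0,"jaw":-0.2},{"tx":0,"ty":0,"tz":0.005,"roll":0,"jaw":-0.2},{"tx":0,"ty":0,"tz":0.002,"roll":0,"jaw":-0.2},{"tx":0,"ty":0,"tz":0,"roll":0,"jaw":-0.2},{"tx":0,"ty":0,"tz":0,"roll":0,"jaw":-0.2}]'

```text
time_s: 35.0
ee_pos: [0.4152, -0.0269, 0.04]
orientation: [180.0, -0.0, -0.0]
contact_force: [0.9, -0.1, -0.6]
width: 0.0437
finger_force: 61.7
```

Request:
carry_out --steps '[{"tx":0,"ty":0,"tz":0.0015,"roll":0,"jaw":-0.2},{"tx":0,"ty":0,"tz":0,"roll":0,"jaw":-0.2},{"tx":0,"ty":0,"tz":0,"roll":0,"jaw":0.1},{"tx":0,"ty":0,"tz":0,"roll":0,"jaw":0.3},{"tx":0,"ty":0,"tz":0,"roll":0,"jaw":0.6},{"tx":0,"ty":0,"tz":0,"roll":0,"jaw":0.6},{"tx":0,"ty":0,"tz":-0.02,"roll":0,"jaw":0.6},{"tx":0,"ty":0,"tz":-0.04,"roll":0,"jaw":0.6},{"tx":0,"ty":0,"tz":-0.04,"roll":0,"jaw":0.6},{"tx":0,"ty":0,"tz":-0.04,"roll":0,"jaw":0.6},{"tx":0,"ty":0,"tz":-0.04,"roll":0,"jaw":0.6},{"tx":0,"ty":0,"tz":-0.035,"roll":0,"jaw":0.6}]'

```text
time_s: 36.2
ee_pos: [0.4149, -0.0269, 0.2555]
orientation: [180.0, -0.1, -0.0]
contact_force: [1.2, 0.5, -1.3]
width: 0.0684
finger_force: 0.0
```

Request:
carry_out --steps '[{"tx":0.01,"ty":-0.045,"tz":-0.01,"roll":0,"jaw":0.6},{"tx":0.01,"ty":-0.045,"tz":-0.01,"roll":0,"jaw":0.6},{"tx":0.01,"ty":-0.045,"tz":-0.01,"roll":0,"jaw":0.6},{"tx":0.005,"ty":-0.045,"tz":-0.01,"roll":0,"jaw":0.6},{"tx":0,"ty":-0.045,"tz":0,"roll":0,"jaw":0.6},{"tx":0,"ty":-0.045,"tz":0,"roll":0,"jaw":0.6},{"tx":0,"ty":-0.045,"tz":0,"roll":0,"jaw":0.6},{"tx":0,"ty":-0.045,"tz":0,"roll":0,"jaw":0.6},{"tx":0,"ty":0,"tz":0,"roll":0,"jaw":0.6}]'

```text
time_s: 37.1
ee_pos: [0.4475, 0.3398, 0.2931]
orientation: [-179.8, 0.1, 0.5]
contact_force: [0.0, -0.8, -0.0]
width: 0.0683
finger_force: 0.0
```

```bash
python3 - <<'E'
from h import *
np.set_printoptions(precision=4,suppress=True)
c=camera("side"); t=camera("top")
for n in("live_mid","drive_mid","finial_1","centre_board","turnings_tray","tape_measure","chuck_key"): print(n,[[(np.round(r["location"],1),round(r["score"],2)) for r in landmark_of(q,n)] for q in("side","top")])
cv2.imwrite("pics/t7.png",cv2.resize(t[140:260,270:400],(780,720))[:600]) if 0 else cv2.imwrite("pics/t7.png",cv2.resize(t[150:260,275:400],None,fx=5,fy=5,interpolation=cv2.INTER_CUBIC))
cv2.imwrite("pics/s7.png",cv2.resize(c[170:260,270:410],None,fx=5,fy=5,interpolation=cv2.INTER_CUBIC))
E
```

```text
live_mid [[(array([299. , 220.4]), 0.78), (array([312.6, 217.1]), 0.49)], [(array([297.5, 191.4]), 0.59), (array([371.5, 196.5]), 0.43)]]
drive_mid [[(array([320.2, 207. ]), 0.39)], [(array([324.4, 196.8]), 0.6)]]
finial_1 [[(array([359.8, 209.7]), 0.72), (array([419.6, 214.7]), 0.64), (array([347.6, 199.3]), 0.58)], [(array([422.2, 276.1]), 0.96), (array([366.8, 200.7]), 0.74), (array([368.3, 222.9]), 0.66)]]
centre_board [[(array([346.5, 199.7]), 0.35)], [(array([307.3, 193.9]), 0.73)]]
turnings_tray [[(array([356.4, 208.2]), 0.81)], [(array([369.8, 216.7]), 0.74)]]
tape_measure [[(array([393.9, 195.7]), 0.55)], [(array([430.4, 228.8]), 0.77)]]
chuck_key [[(array([261.3, 198.9]), 0.43)], [(array([285.6, 124.1]), 0.51)]]
```

View pics/t7.png

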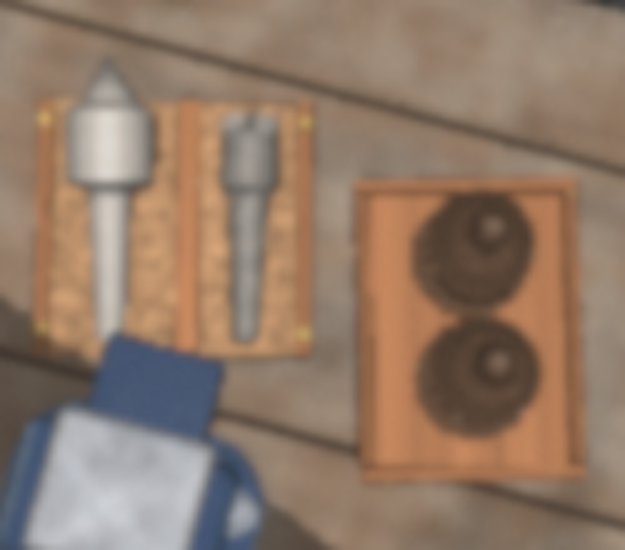

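View pics/s7.png

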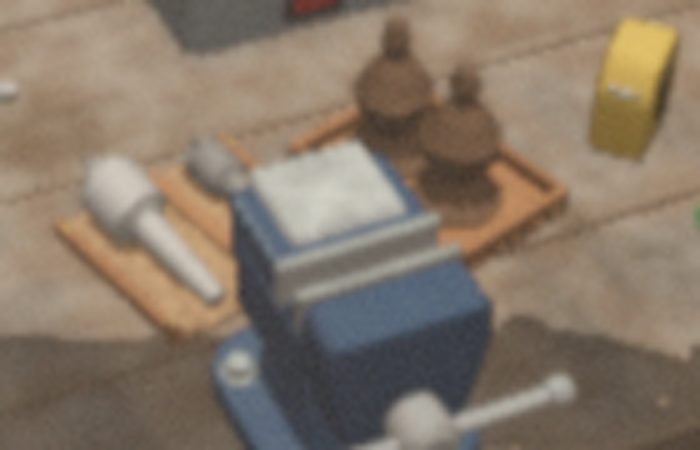

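Both centres lie in their troughs and both finials stand upright in the tray. The live centre is the one offset along its trough, so I'll check that number before handing in.

```bash
python3 - <<'E'
from h import *
np.set_printoptions(precision=4,suppress=True)
T=lambda u,w:(275+u/5,150+w/5); S=lambda u,w:(270+u/5,170+w/5)
print("live end side",atz("side",S(213,293),.012),"live point top",atz("top",T(107,60),.032),"live head edge back/front",atz("top",T(110,108),.037),atz("top",T(110,188),.032))
print("drive ends",atz("top",T(250,115),.021),atz("top",T(246,340),.012))
print("board back/front",atz("top",T(110,99),.012),atz("top",T(250,355),.012),"board y edges",atz("top",T(38,220),.012),atz("top",T(308,220),.012))
E
```

```text
live end side [0.4357 0.1305 0.012 ] live point top [0.5514 0.1317 0.032 ] live head edge back/front [0.5296 0.1298 0.037 ] [0.4961 0.1294 0.032 ]
drive ends [0.5304 0.0704 0.021 ] [0.434 0.071 0.012]
board back/front [0.5385 0.1313 0.012 ] [0.4275 0.0693 0.012 ] board y edges [0.485  0.1614 0.012 ] [0.4863 0.0448 0.012 ]
```

Live centre is about +8 to +12 mm along, against a limit of 14, which is thin. I'll re-grip it and shift it 5 mm back.

Request:
carry_out --steps '[{"tx":0.009,"ty":0.042,"tz":0,"roll":0.5,"jaw":0.2},{"tx":0.015,"ty":0.042,"tz":0,"roll":0,"jaw":0.2},{"tx":0.015,"ty":0.042,"tz":0,"roll":0,"jaw":0.2},{"tx":0.015,"ty":0.042,"tz":0,"roll":0,"jaw":0.2},{"tx":0.014,"ty":0.04,"tz":0,"roll":0,"jaw":0.2},{"tx":0,"ty":0,"tz":0.04,"roll":0,"jaw":0.2},{"tx":0,"ty":0,"tz":0.04,"roll":0,"jaw":0.2},{"tx":0,"ty":0,"tz":0.04,"roll":0,"jaw":0.2},{"tx":0,"ty":0,"tz":0.04,"roll":0,"jaw":0.2},{"tx":0,"ty":0,"tz":0.03,"roll":0,"jaw":0.2},{"tx":0,"ty":0,"tz":0,"roll":0,"jaw":0.2},{"tx":0,"ty":0,"tz":0,"roll":0,"jaw":0.2}]'

```text
time_s: 39.1
ee_pos: [0.5168, 0.1249, 0.1038]
orientation: [-180.0, 0.0, -0.5]
contact_force: [0.2, -0.0, -0.8]
width: 0.0511
finger_force: 0.0
```

```bash
python3 - <<'E'
from h import *
go([0.5156,0.1315,0.016],0); print(sense()["width"])
E
```

```text
roll -0.5 tx -0.0012 ty -0.0066 tz 0.0878 rows 1.8 pos [0.5168 0.1249 0.1038] yaw -0.5 J [  -4.   25.  -21.  114.   12.   43. -122.]
0.051146884811930304
```

Request:
carry_out --steps '[{"tx":-0.001,"ty":-0.0065,"tz":0,"roll":-0.5,"jaw":0.2},{"tx":0,"ty":0,"tz":0.03,"roll":0,"jaw":0.2},{"tx":0,"ty":0,"tz":0.03,"roll":0,"jaw":0.2},{"tx":0,"ty":0,"tz":0.015,"roll":0,"jaw":0.2},{"tx":0,"ty":0,"tz":0.008,"roll":0,"jaw":0.2},{"tx":0,"ty":0,"tz":0.003,"roll":0,"jaw":0.2},{"tx":0,"ty":0,"tz":0,"roll":0,"jaw":0.2},{"tx":0,"ty":0,"tz":0,"roll":0,"jaw":0.2}]'

```text
time_s: 39.9
ee_pos: [0.5165, 0.1314, 0.0183]
orientation: [-180.0, -0.1, -0.0]
contact_force: [-0.2, -0.2, 0.3]
width: 0.0514
finger_force: 0.0
```

Request:
carry_out --steps '[{"tx":0,"ty":0,"tz":0.002,"roll":0,"jaw":0.2},{"tx":0,"ty":0,"tz":0,"roll":0,"jaw":-0.5},{"tx":0,"ty":0,"tz":0,"roll":0,"jaw":-0.5},{"tx":0,"ty":0,"tz":0,"roll":0,"jaw":-0.5},{"tx":0,"ty":0,"tz":0,"roll":0,"jaw":-0.5},{"tx":0,"ty":0,"tz":-0.003,"roll":0,"jaw":-0.5},{"tx":0,"ty":0,"tz":0,"roll":0,"jaw":-0.5},{"tx":-0.002,"ty":0,"tz":0,"roll":0,"jaw":-0.5},{"tx":-0.002,"ty":0,"tz":0,"roll":0,"jaw":-0.5},{"tx":-0.002,"ty":0,"tz":0,"roll":0,"jaw":-0.5},{"tx":0,"ty":0,"tz":0,"roll":0,"jaw":-0.5},{"tx":0,"ty":0,"tz":0,"roll":0,"jaw":-0.5}]'

```text
time_s: 41.1
ee_pos: [0.5095, 0.1311, 0.0182]
orientation: [180.0, 0.0, -0.0]
contact_force: [-0.6, 0.1, -3.9]
width: 0.0348
finger_force: 60.0
```

No obstruction (forces near zero sideways). Lower, release, and retreat.

Request:
carry_out --steps '[{"tx":0,"ty":0,"tz":0.002,"roll":0,"jaw":-0.5},{"tx":0,"ty":0,"tz":0.001,"roll":0,"jaw":-0.5},{"tx":0,"ty":0,"tz":0,"roll":0,"jaw":-0.5},{"tx":0,"ty":0,"tz":0,"roll":0,"jaw":0},{"tx":0,"ty":0,"tz":0,"roll":0,"jaw":0.2},{"tx":0,"ty":0,"tz":0,"roll":0,"jaw":0.2},{"tx":0,"ty":0,"tz":-0.02,"roll":0,"jaw":0.2},{"tx":0,"ty":0,"tz":-0.04,"roll":0,"jaw":0.2},{"tx":0,"ty":0,"tz":-0.045,"roll":0,"jaw":0.2},{"tx":0,"ty":0,"tz":-0.045,"roll":0,"jaw":0.2},{"tx":0,"ty":0,"tz":-0.045,"roll":0,"jaw":0.2},{"tx":0,"ty":0,"tz":-0.045,"roll":0,"jaw":0.2}]'

```text
time_s: 42.3
ee_pos: [0.5092, 0.131, 0.2573]
orientation: [-180.0, -0.0, -0.0]
contact_force: [1.2, 0.7, -0.2]
width: 0.0512
finger_force: 0.0
```

Request:
carry_out --steps '[{"tx":-0.013,"ty":-0.044,"tz":0,"roll":0,"jaw":0.2},{"tx":-0.013,"ty":-0.044,"tz":0,"roll":0,"jaw":0.2},{"tx":-0.013,"ty":-0.044,"tz":0,"roll":0,"jaw":0.2},{"tx":-0.013,"ty":-0.044,"tz":0,"roll":0,"jaw":0.2},{"tx":-0.01,"ty":-0.035,"tz":0,"roll":0,"jaw":0.2},{"tx":0,"ty":0,"tz":0,"roll":0,"jaw":0.2},{"tx":0,"ty":0,"tz":0,"roll":0,"jaw":0.2}]'

```text
time_s: 43.0
ee_pos: [0.447, 0.3427, 0.255]
orientation: [180.0, 0.0, 0.1]
contact_force: [-0.4, -0.3, 0.1]
width: 0.0513
finger_force: 0.0
```

```bash
python3 - <<'E'
from h import *
c=camera("side"); t=camera("top"); print(sense()["joint_vel"].round(2))
cv2.imwrite("pics/f.png",np.hstack([cv2.resize(t[150:260,275:400],(400,352),interpolation=cv2.INTER_CUBIC),cv2.resize(c[165:264,275:387],(400,352),interpolation=cv2.INTER_CUBIC)]))
E
```

```text
[ 0.7  -0.26  0.32  0.16 -0.16 -0.01 -0.07]
```

View pics/f.png

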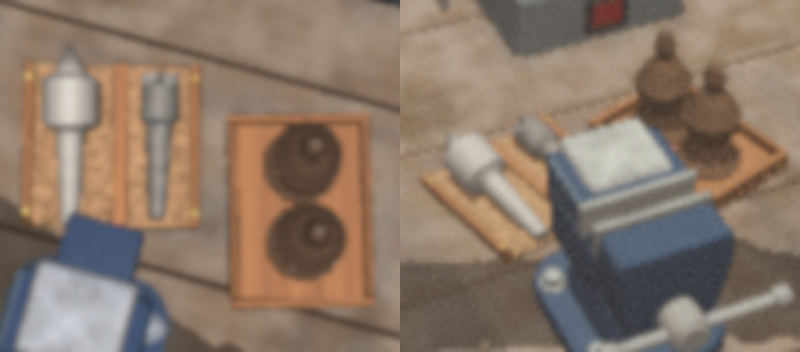

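The point of the live centre has moved back to (70,47) in the crop, about 6 mm closer to centred. Everything else is in place and the arm is clear, so I'm handing in.

```bash
python3 -c "
from rig import hand_in; print(hand_in())"
```

```text
the job is handed in; nothing more can be done
None
```

I handed the job in at about 43 s of the 106 s allowed (the hand-in returned no score): both centres lie in their troughs, both finials stand upright in the plain tray, and the tape measure, chuck key and green look-alike were left alone.

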